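Ready the sample rack and key-start the autotitrator

TASK

Get the titrator ready for its run: first pull the aluminium transport guard up off the white sample rack against its sprung catch and stand it squarely, on its skirts, in the middle of the black rubber mat, lengthwise along the mat. Then stand every amber sample jar on the bench upright and fully home in the rack, one to a pocket, any pockets. Last, take the key from its stand, push it fully home in the key switch on the white control box, turn it clockwise all the way to its stop and leave it standing in there, without knocking over the beaker or the dropper bottle.

Things in the scene. Friction and masses are not known exactly. Their poses are not given: they have to be found in the camera images.
- rack: White sample rack, fixed: 292 mm long (y), 66 wide (x), 46 high. Origin: centre of underside. Four square pockets 58 x 58 mm, centres at rack y = -113, -51, 51, 113 mm, x = 0; pocket floor at 4 mm, walls 4 mm thick, top at 46 mm. Sprung rollers in the gap at its middle hold the guard's foot.
- guard: Aluminium bar 200 mm long (y), 50 wide (x), at 44-49 mm over origin, clipped on the rack. Two mid skirts (70 mm long, 77 apart over all in x) straddle the rack; black grip on top, 14 mm thick (x), 70 long (y), at 49-89 mm. Origin: centre of skirts' lower edge (2 mm above bench when clipped). Pull 10-20 N straight up to free it; clears the rack after 50 mm. 220 g. Stands on its skirts on a flat.
- mat: Thin black rubber mat fixed on the bench, 230 mm long (its y), 120 mm wide (its x), 3 mm thick. Origin at the centre of its underside. The guard is to stand here, its y along the mat's y (either way round).
- jar0: Amber glass sample jar with white screw cap, standing upright: body 52 mm diameter and 72 mm high (lowest 5 mm: 47), cap 47 mm diameter above it, 90 mm high overall, 160 g. Origin at the centre of its underside, z up its axis. May be absent (None).
- jar1: Amber glass sample jar with white screw cap, standing upright: body 52 mm diameter and 72 mm high (lowest 5 mm: 47), cap 47 mm diameter above it, 90 mm high overall, 160 g. Origin at the centre of its underside, z up its axis. May be absent (None).
- jar2: Amber glass sample jar with white screw cap, standing upright: body 52 mm diameter and 72 mm high (lowest 5 mm: 47), cap 47 mm diameter above it, 90 mm high overall, 160 g. Origin at the centre of its underside, z up its axis. May be absent (None).
- jar3: Amber glass sample jar with white screw cap, standing upright: body 52 mm diameter and 72 mm high (lowest 5 mm: 47), cap 47 mm diameter above it, 90 mm high overall, 160 g. Origin at the centre of its underside, z up its axis. May be absent (None).
- key_stand: Grey plastic key stand fixed on the bench: block 64 mm (x) by 44 mm (y), 40 mm high, with an upright slot 32 mm deep in the centre of its top (24 mm along x, 12 mm along y) in which the key stands. Origin at the centre of its underside.
- key: Key standing blade down, 78 mm high, 70 g. Origin at the blade's lower end, on its axis, z up. Steel blade 20 (x) by 8 mm (y), 30 long, its lowest 12 mm tapering to 14 x 3.6; collar 32 mm diameter at 30-36 mm; black flat bow at 36-78 mm, 54 mm wide (x), 12 thick (y): grip across the 12 mm. Same either way round. Starts in the key stand.
- key_slot (a point): Mouth of the key slot: centre of the top of the round steel knob (62 mm diameter, 36 high) on the white control box (130 x 120, 80 high); 119 mm above bench. Slot 23 mm along this frame's x, 11 along y, 32 deep. Fully home, the key's collar rests on the knob, key origin 30 mm below this point. Frame turns with the knob, z up.
- switch (a joint): Angle of the key switch knob, rad: 0 = off stop, grows clockwise seen from above, 1.4 = run stop (the slot's x lies along the control box's length at 0, and 80 degrees clockwise of it at 1.4). Starts between 0 and 0.2; stiff enough to stay where left.
- beaker: Bystander: open glass beaker, 70 mm diameter, 90 mm high, behind the rack. Origin centre of underside.
- dropper_bottle: Bystander: small clear glass bottle, 52 mm diameter, 100 mm high. Origin centre of underside.

How it is judged:
By the outcome, as a careful person would: the job done as asked, in the order asked, and still so for the second after the job is handed in, with the robot touching nothing.
Of jar0, jar1, jar2, jar3 only 2 to 4 are there at a start; the rules pass over those that are not, and their reading is None.
At some moment in a run one of jar0, jar1, jar2, jar3 may be knocked a few centimetres aside while the robot is not near it.
It also fails if it takes over 192 s, if anything falls off the work surface, if the arm or the gripper's body presses on something with over 40 N, if the wrist force passes 120 N, or if a joint passes its speed limit or range.

ROBOT

A 7-joint arm with a two-finger parallel gripper is mounted at the origin on the work surface. World frame = base frame: x ahead of the robot, y to its left, z up, the work surface at z = 0. Lengths are in m, angles in rad, forces in N, time in s.
With the tool pointing down it reaches from about 0.4 to 0.9 m from the base axis. Payload 5.5 kg.
Tool frame: the origin (TCP) lies at the very end of the fingers, on their centre line; the grasp point (between the pads) lies 19 mm behind it; z points along the fingers, y is the direction in which the jaws open and shut (so a half turn about z gives the same grasp; the last joint's range is limited). The gripper opens to 92 mm and grips with 3 to 60 N. Pads are 19 mm wide; open, the fingers measure 130 mm over their backs; the gripper's body (75 mm by 190 mm) begins 47 mm behind the grasp point.
Start: joints at [1.486, 0.501, -0.427, 1.55, 0.221, 1.138, -0.21], TCP at [0.222, -0.611, 0.227] pointing down, gripper open.
Joint ranges: [-2.88, 2.88], [-0.31, 2.03], [-1.54, 1.56], [0.2, 2.42], [-1.41, 4.55], [0.19, 2.02], [-2.57, 2.57]. Speed limits (rad/s): [2.57, 2.57, 3.14, 3.14, 3.14, 3.14, 3.14].

INTERFACE

Orientations are given as a unit quaternion [x, y, z, w].
In Python, from cell import status, viewer, order, nets gives the robot as it stands.
- The arm moves only by the tool drive_tool, never from a script. Its argument "deltas" is a list of rows, each a list of 5 numbers: the shift along the world's x, y, z in cm, then the turn about the world's z in rad, then the closure in counts, from 0 (fully open) to 255 (shut). A call has exactly 5 rows; each row is the pose to reach, as a shift and turn from the pose commanded when the call began; what a row does not reach only later rows make up. A row lasts 1/10 s, in which the tool goes at most 50 mm and 8.59 degrees, less where a joint would pass 70% of its speed; a pose out of reach is approached as far as the arm can. A call with a gripper value outside its range is refused whole. The fingers move at their own pace and stop on an object; "squeeze" is the grip in N (left out, the last holds). Time passes only in rows, so rows that repeat a pose let the fingers close, or fill a call up. It gives the time, the measured TCP pose, the force and the opening at its end, in the units of the state.
- status.sense(): the state, without advancing time (a new reading comes with each control period).
- viewer.capture(name): name is "scene" or "top" or "wrist"; returns a dict with "pixels" (384x512x3 uint8, blue, green, red), "K" (3x3 intrinsics, pixels), "dist_coeffs" ([k1, k2, p1, p2, k3] as OpenCV has them; the pictures are not rectified), "R" (3x3) and "t" (3): a world point X has camera coordinates R X + t. Camera axes: x right, y down, z forward; pixel columns grow to the right and rows downward; lengths in m; the calibration is good to about 2 mm. A picture is of the moment at which its call begins. There is no depth.
- order.hand_in(): hands the job in, once; it reports no verdict.
Trained networks look in the newest picture that a camera, given by its name, has taken for a name from the list of things; names that differ only in an ending like _2 or _b are one class to them, and where a whole thing is asked for, a point or a joint stands for the part that bears it (a point fixed in the world has none). Each returns a list of dicts, best first, with "score" (0 to 1); they miss things now and then, are a little off and sometimes report something else, mostly with a low value. They report only what shows in the picture. A call takes as long as a camera call.
- nets.recognise(camera, target): "rect" ([centre column, centre row, width, height] in pixels, round what is visible of it).
- nets.regions_of(camera, target): "region" (384x512 bool, what is visible of it) and "rect" ([centre column, centre row, width, height] in pixels, round what is visible of it).
- nets.mark_of(camera, target): "point" ([column, row] in pixels: a listed point, or the origin of a listed thing).
The state is a dict: "time_s": time; "joints": joint angles; "qd": joint speeds; "effort": joint torques, N m; "eef_pos": TCP position; "tcp_rot": TCP orientation; "ft_force": force on the tool from outside, world axes, zero at the start; "wrist_torque": the same for the moment, N m; "width": opening from 0.0 (shut) to 1.0 (fully open).
Only numpy, scipy, OpenCV 4.12 (cv2) and the standard library are available. Lean on these libraries where they do the work, as an engineer would, in place of code of your own. Each camera call takes 0.05 s, during which the arm holds its last target.

## Working session

There is one attempt and no reset: what is moved stays moved. The work goes in short steps, Python scripts to look and compute and a tool call to move; the robot and the scene stay as the last step left them, time stands still between calls to the robot, and variables do not carry over. Pictures are saved under pics/ and viewed, and the job is handed in when it is done.

Besides the shell and the picture viewer there is one more tool, called after "Call:" by a JSON object that holds its "api" and its "payload". drive_tool: Moves the arm, as the interface text tells. Its arguments: {"type":"object","properties":{"deltas":{"type":"array","items":{"type":"array","items":{"type":"number"}}},"squeeze":{"type":"number"}},"required":["deltas"]}

```bash
ls; mkdir -p pics
python3 - <<'E'
from cell import status, viewer, order, nets
import cv2
s=status.sense(); print(s)
for n in ("scene","top","wrist"):
    c=viewer.capture(n); cv2.imwrite(f"pics/{n}0.png",c["pixels"]); print(n,c["K"],c["dist_coeffs"],c["R"],c["t"])
E
```

```text
pics
{'time_s': 0.0, 'joints': array([ 1.4862304 ,  0.50185242, -0.42677943,  1.55145648,  0.22081417,
        1.13830912, -0.2102902 ]), 'qd': array([ 0.0005127 , -0.00091788, -0.00032948, -0.00100791,  0.0005342 ,
       -0.00093602, -0.00183077]), 'effort': array([-2.17907941e-04, -5.66611755e+01, -5.81566483e+00, -2.79115248e+01,
       -6.83672167e-02,  3.11019458e-02,  2.57551301e-04]), 'eef_pos': array([ 0.2212241 , -0.61044091,  0.22567177]), 'tcp_rot': array([ 9.84914607e-01,  1.73038293e-01, -1.47087479e-04, -9.72001317e-04]), 'ft_force': array([-0.80704182,  0.08409863, -1.01672356]), 'wrist_torque': array([-0.02583248,  0.01748304, -0.0280565 ]), 'width': 0.99939456010491}
scene [[351.89298352   0.         250.38206833]
 [  0.         351.89298352 187.43796869]
 [  0.           0.           1.        ]] [-0.09580013  0.          0.          0.          0.        ] [[ 0.82657904  0.56263064 -0.0146237 ]
 [ 0.35938222 -0.54761988 -0.75561689]
 [-0.43314145  0.61932159 -0.65485056]] [-0.4550462  -0.13442624  1.31142131]
top [[380.10243166   0.         250.11846392]
 [  0.         380.10243166 189.37593514]
 [  0.           0.           1.        ]] [-0.09771644  0.          0.          0.          0.        ] [[-0.03286189 -0.99944389 -0.0056578 ]
 [-0.97409705  0.03329464 -0.22366582]
 [ 0.22372982 -0.00183884 -0.97464947]] [-0.02061687  0.58351693  0.97450836]
wrist [[333.51259163   0.         255.1717234 ]
 [  0.         333.51259163 187.8097117 ]
 [  0.           0.           1.        ]] [-0.06601715  0.          0.          0.          0.        ] [[ 0.34053257 -0.94022987 -0.00231424]
 [-0.90825288 -0.32958563  0.25777901]
 [-0.24313427 -0.08568023 -0.96620113]] [-0.64996775 -0.03219516  0.39093862]
```

View pics/scene0.png

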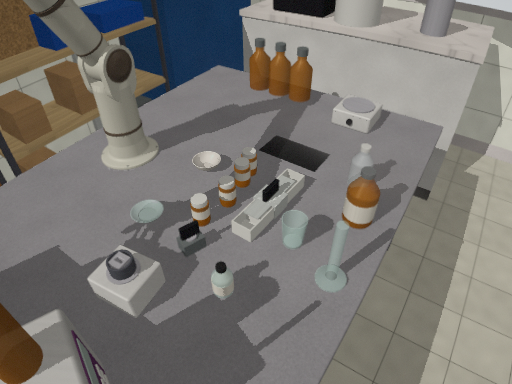

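View pics/top0.png

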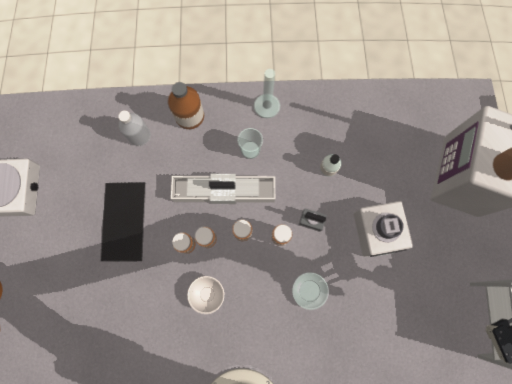

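View pics/wrist0.png

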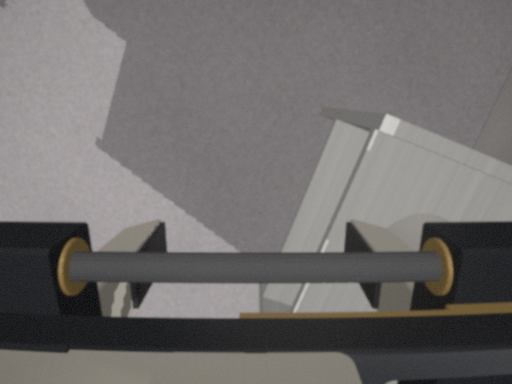

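```bash
cat > h.py <<'E'
from cell import status, viewer, order, nets
import cv2, numpy as np
def cap(n,save=None):
    c=viewer.capture(n)
    if save: cv2.imwrite(f"pics/{save}.png",c["pixels"])
    return c
def proj(c,X):
    X=np.atleast_2d(np.asarray(X,float)); r,_=cv2.Rodrigues(np.asarray(c["R"]))
    return cv2.projectPoints(X.reshape(-1,1,3),r,np.asarray(c["t"],float),np.asarray(c["K"]),np.asarray(c["dist_coeffs"]))[0].reshape(-1,2)
def ray(c,p):
    u=cv2.undistortPoints(np.array(p,float).reshape(1,1,2),np.asarray(c["K"]),np.asarray(c["dist_coeffs"])).ravel()
    R=np.asarray(c["R"]);t=np.asarray(c["t"]); d=R.T@np.array([u[0],u[1],1.]); return -R.T@t,d
def back(c,p,z):
    o,d=ray(c,p); return o+d*(z-o[2])/d[2]
def tri(cs,ps):
    A=np.zeros((3,3));b=np.zeros(3)
    for c,p in zip(cs,ps):
        o,d=ray(c,p); d=d/np.linalg.norm(d);M=np.eye(3)-np.outer(d,d);A+=M;b+=M@o
    return np.linalg.solve(A,b)
E
python3 - <<'E'
from h import *
np.set_printoptions(precision=4,suppress=True)
T=cap("top");S=cap("scene")
for n,z in [("rack",0),("guard",.002),("mat",0),("jar0",0),("key_stand",0),("key",.008),("key_slot",.119),("beaker",0),("dropper_bottle",0)]:
    for nm,c in (("top",T),("scene",S)):
        for d in nets.mark_of(nm,n)[:5]:
            print(n,nm,round(d["score"],2),np.round(d["point"],1),back(c,d["point"],z)[:2])
E
```

```text
rack top 0.67 [224.9 187.2] [0.6067 0.0332]
rack scene 0.74 [269.1 206.9] [0.5951 0.0363]
guard top 0.71 [225.2 188.7] [0.6017 0.0322]
guard top 0.71 [309.6 221.6] [ 0.4968 -0.2072]
guard scene 0.58 [273.4 207.6] [0.6087 0.0391]
guard scene 0.36 [225.6 205.1] [ 0.4803 -0.0323]
mat top 0.82 [125.7 219.5] [0.5204 0.3235]
mat scene 0.77 [291. 153.] [0.5121 0.3214]
jar0 top 0.87 [183.1 242.9] [0.4482 0.1552]
jar0 top 0.86 [243.5 231.9] [ 0.4742 -0.0174]
jar0 top 0.68 [278.  238.6] [ 0.4518 -0.1146]
jar0 top 0.55 [207.1 238.7] [0.4581 0.0866]
jar0 scene 0.97 [227.9 204.4] [ 0.483  -0.0243]
jar0 scene 0.89 [245.9 183.3] [0.4719 0.0892]
jar0 scene 0.76 [201.5 221.8] [ 0.4626 -0.1265]
jar0 scene 0.5 [246.9 171.7] [0.4396 0.1417]
key_stand top 0.62 [312.9 222.2] [ 0.495  -0.2169]
key_stand top 0.23 [183.5 242.9] [0.4482 0.154 ]
key_stand scene 0.62 [192.8 247.7] [ 0.506 -0.215]
key_stand scene 0.25 [200.4 219.6] [ 0.4541 -0.1215]
key top 0.66 [311.9 221.8] [ 0.4952 -0.2128]
key scene 0.71 [192.3 246.1] [ 0.5063 -0.216 ]
key_slot top 0.9 [390.8 223.8] [ 0.4671 -0.3989]
key_slot top 0.42 [241.8 231.1] [ 0.4626 -0.0154]
key_slot scene 0.84 [119.6 261.6] [ 0.4719 -0.405 ]
beaker top 0.96 [252.4 151.2] [ 0.7144 -0.0509]
beaker scene 0.6 [293.2 239.4] [ 0.7201 -0.0372]
beaker scene 0.15 [270.7 207.7] [0.601 0.036]
dropper_bottle top 0.61 [328.5 168.5] [ 0.6532 -0.2745]
```

Run:
```python
import cv2
a=cv2.imread("pics/top0.png");cv2.imwrite("pics/t1.png",cv2.resize(a[150:270,160:310],None,fx=5,fy=5,interpolation=3)[:600])
cv2.imwrite("pics/t2.png",cv2.resize(a[140:260,290:420],None,fx=5,fy=5,interpolation=3)[:600])
```

```text
(no output)
```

View pics/t1.png

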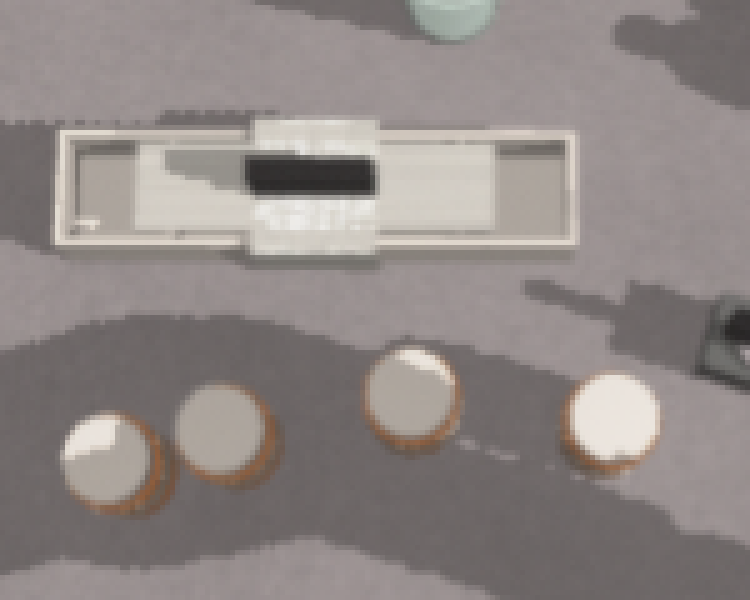

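View pics/t2.png

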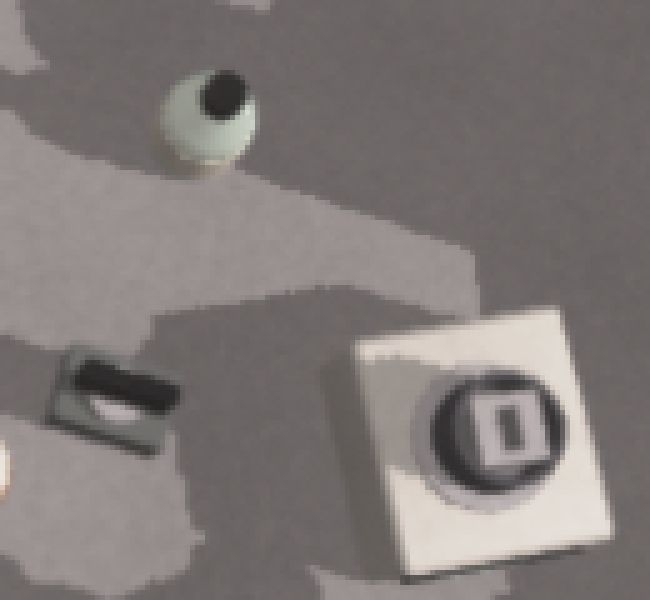

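Run:
```python
from h import *
np.set_printoptions(precision=4,suppress=True)
T=cap("top");
f=lambda p,o:((p[0]/5+o[0]-.4),(p[1]/5+o[1]-.4))
def g(name,ps,o,z):
    q=np.array([back(T,f(p,o),z)[:2] for p in ps]); e=np.diff(np.vstack([q,q[:1]]),axis=0)
    print(name,q.tolist() and q.round(4).tolist(),"c",q.mean(0),"len",np.linalg.norm(e,axis=1).round(4),"ang",np.degrees(np.arctan2(e[:,1],e[:,0])).round(1))
A=(160,150);B=(290,140)
g("rack",[(57,131),(577,131),(577,245),(57,245)],A,.046)
g("bar",[(133,146),(495,146),(495,230),(133,230)],A,.051)
g("grip",[(245,156),(376,156),(376,193),(245,193)],A,.091)
g("box",[(357,342),(560,308),(612,537),(407,575)],B,.08)
g("slot",[(502,405),(518,405),(522,447),(505,449)],B,.119)
g("bow",[(77,360),(180,386),(175,412),(75,387)],B,.086)
g("stand",[(70,347),(187,372),(155,455),(48,421)],B,.04)
M=cv2.imread("pics/top0.png")
for n,p in (("m",[(104.5,182.5),(146,182.5),(143,260),(101,261)]),):
    q=np.array([back(T,x,.003)[:2] for x in p]);e=np.diff(np.vstack([q,q[:1]]),axis=0);print(q,q.mean(0),np.linalg.norm(e,axis=1),np.degrees(np.arctan2(e[:,1],e[:,0])))
for p in [(106,458),(220,430),(410,392),(612,419)]: print("jar",back(T,f(p,A),.09))
print("beaker rim",back(T,(250,139),.09), "dropcap", back(T,f((224,94),B),.1))
```

```text
rack [[0.6342, 0.1823], [0.6239, -0.1115], [0.5585, -0.1084], [0.5682, 0.1814]] c [0.5962 0.036 ] len [0.294  0.0655 0.2899 0.0659] ang [-92.  177.3  88.1   0.8]
bar [[0.6225, 0.1381], [0.6155, -0.0649], [0.5675, -0.0631], [0.5743, 0.1379]] c [0.5949 0.037 ] len [0.2031 0.048  0.2011 0.0482] ang [-92.  177.8  88.1   0.3]
grip [[0.6042, 0.0707], [0.6018, 0.0002], [0.5814, 0.0007], [0.5838, 0.0709]] c [0.5928 0.0356] len [0.0705 0.0204 0.0702 0.0204] ang [-92.  178.6  88.   -0.5]
box [[0.5178, -0.3364], [0.5323, -0.4505], [0.4077, -0.4647], [0.3928, -0.3516]] c [ 0.4626 -0.4008] len [0.1151 0.1254 0.1141 0.1259] ang [ -82.8 -173.5   97.5    7. ]
slot [[0.4755, -0.3977], [0.4752, -0.4061], [0.4534, -0.4058], [0.4527, -0.3968]] c [ 0.4642 -0.4016] len [0.0085 0.0218 0.0091 0.0228] ang [-92.3 179.2  94.1  -2.3]
bow [[0.5125, -0.1836], [0.4966, -0.2375], [0.4829, -0.2338], [0.4981, -0.1816]] c [ 0.4975 -0.2091] len [0.0562 0.0142 0.0543 0.0145] ang [-106.4  165.    73.7   -7.8]
stand [[0.5275, -0.1869], [0.5111, -0.2512], [0.4657, -0.23], [0.4866, -0.1722]] c [ 0.4977 -0.2101] len [0.0663 0.0501 0.0615 0.0435] ang [-104.3  155.    70.1  -19.8]
[[0.6327 0.3914]
 [0.6282 0.2657]
 [0.4028 0.2688]
 [0.4024 0.3907]] [0.5165 0.3291] [0.1258 0.2255 0.1219 0.2302] [-92.0347 179.2069  90.1571   0.1591]
jar [0.4446 0.1451 0.09  ]
jar [0.4575 0.0853 0.09  ]
jar [ 0.4742 -0.0144  0.09  ]
jar [ 0.4564 -0.1193  0.09  ]
beaker rim [ 0.7197 -0.0445  0.09  ] dropcap [ 0.6529 -0.271   0.1   ]
```

Run:
```python
import cv2
a=cv2.imread("pics/top0.png");cv2.imwrite("pics/t3.png",cv2.resize(a[170:270,90:190],None,fx=5,fy=5,interpolation=3)[:600])
a=cv2.imread("pics/scene0.png");cv2.imwrite("pics/s1.png",cv2.resize(a[140:260,170:320],None,fx=5,fy=5,interpolation=3)[:600])
```

```text
(no output)
```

View pics/t3.png

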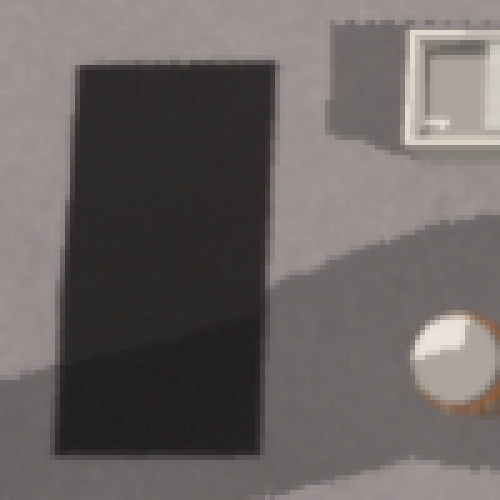

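View pics/s1.png

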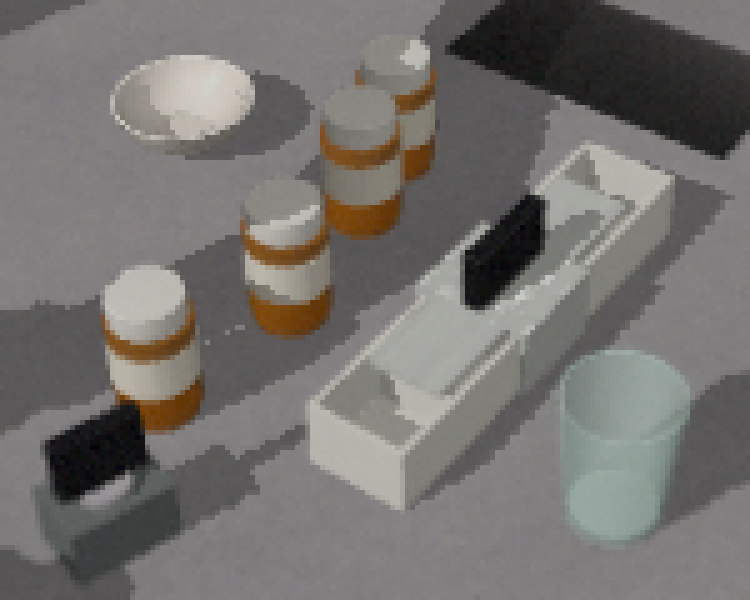

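```bash
cat > ov.py <<'E'
from h import *
def box(cx,cy,yaw,lx,ly,z0,z1,offy=0,offx=0):
    c,s=np.cos(yaw),np.sin(yaw); out=[]
    for z in (z0,z1):
        for a,b in ((-1,-1),(1,-1),(1,1),(-1,1)):
            x=a*lx/2+offx;y=b*ly/2+offy; out.append((cx+c*x-s*y,cy+s*x+c*y,z))
    return np.array(out)
def drawbox(im,c,P,col,k,o):
    p=((proj(c,P)-o+.5)*k).astype(int)
    for i in range(4):
        for a,b in ((i,(i+1)%4),(i+4,(i+1)%4+4),(i,i+4)): cv2.line(im,tuple(map(int,p[a])),tuple(map(int,p[b])),col,1)
def drawcirc(im,c,x,y,z,r,col,k,o):
    t=np.linspace(0,2*np.pi,60); P=np.c_[x+r*np.cos(t),y+r*np.sin(t),0*t+z]
    p=((proj(c,P)-o+.5)*k).astype(int); cv2.polylines(im,[p.reshape(-1,1,2)],True,col,1)
def crop(c,x0,x1,y0,y1,k): return cv2.resize(c["pixels"][y0:y1,x0:x1],None,fx=k,fy=k,interpolation=cv2.INTER_CUBIC),np.array([x0,y0])
E
cat > all.py <<'E'
from ov import *
G=(0,255,0);R=(0,0,255);B=(255,0,0);Y=(0,255,255)
est=dict(rack=(.5962,.036,np.radians(-1.95)),mat=(.5165,.329,np.radians(90-0.3)),
 jars=[(.4446,.1451),(.4575,.0853),(.4742,-.0144),(.4564,-.1193)],
 key=(.4975,-.2091,np.radians(74)),box=(.4626,-.4008,np.radians(7)),slot=(.4642,-.4016,np.radians(-1)),beaker=(.7197,-.0445),drop=(.653,-.272))
def draw(c,x0,x1,y0,y1,k,fn,e=est):
    im,o=crop(c,x0,x1,y0,y1,k); d=lambda P,col:drawbox(im,c,P,col,k,o)
    d(box(*e["rack"],.066,.292,0,.046),G); d(box(*e["rack"],.014,.070,.051,.091),R); d(box(*e["rack"],.077,.070,.002,.051),Y)
    d(box(*e["mat"],.230,.120,0,.003) if 0 else box(e["mat"][0],e["mat"][1],e["mat"][2],.120,.230,0,.003),G)
    for x,y in e["jars"]:
        drawcirc(im,c,x,y,.09,.0235,B,k,o); drawcirc(im,c,x,y,0.0,.0235,B,k,o)
    kx,ky,a=e["key"]; d(box(kx,ky,a,.054,.012,.044,.086),R); d(box(kx,ky,a,.064,.044,0,.04),G)
    d(box(*e["box"],.130,.120,0,.08),G); d(box(*e["slot"],.023,.011,.119,.119),R); drawcirc(im,c,*e["slot"][:2],.119,.031,B,k,o)
    drawcirc(im,c,*e["beaker"],.09,.035,B,k,o);drawcirc(im,c,*e["beaker"],0,.035,B,k,o)
    drawcirc(im,c,*e["drop"],0.0,.026,B,k,o)
    cv2.imwrite("pics/"+fn+".png",im)
E
python3 - <<'E'
from all import *
T=cap("top");S=cap("scene")
draw(T,160,310,130,250,5,"o1");draw(T,290,420,140,260,5,"o2");draw(S,90,220,200,310,5,"o3");draw(S,190,350,120,240,5,"o4")
E
```

```text
(no output)
```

View pics/o1.png

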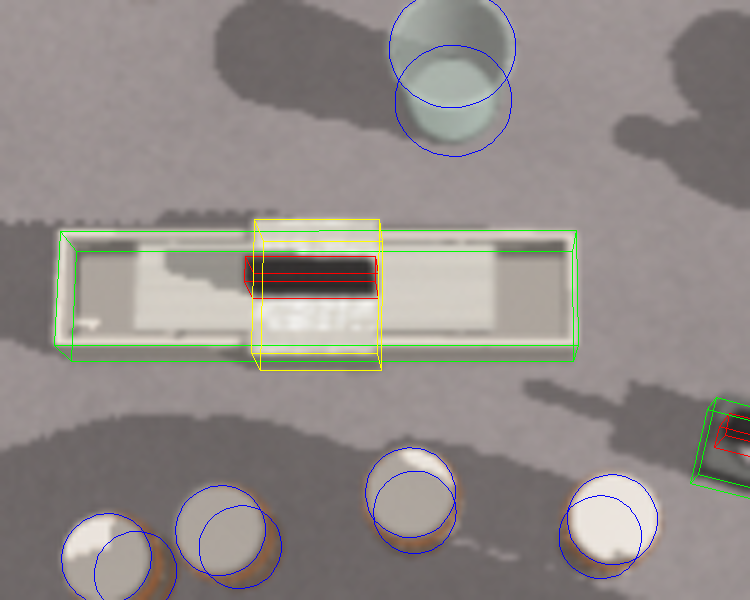

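View pics/o2.png

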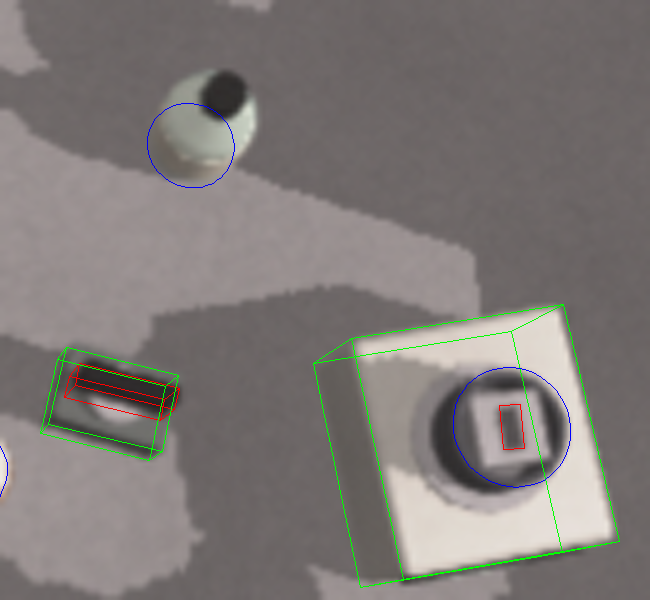

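View pics/o3.png

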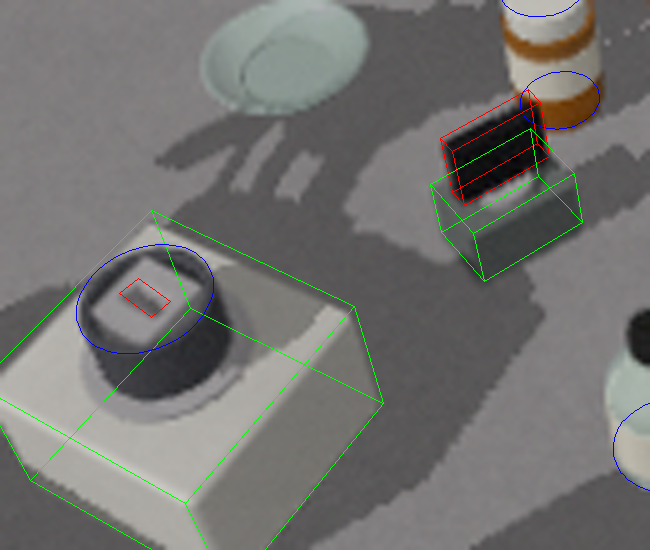

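View pics/o4.png

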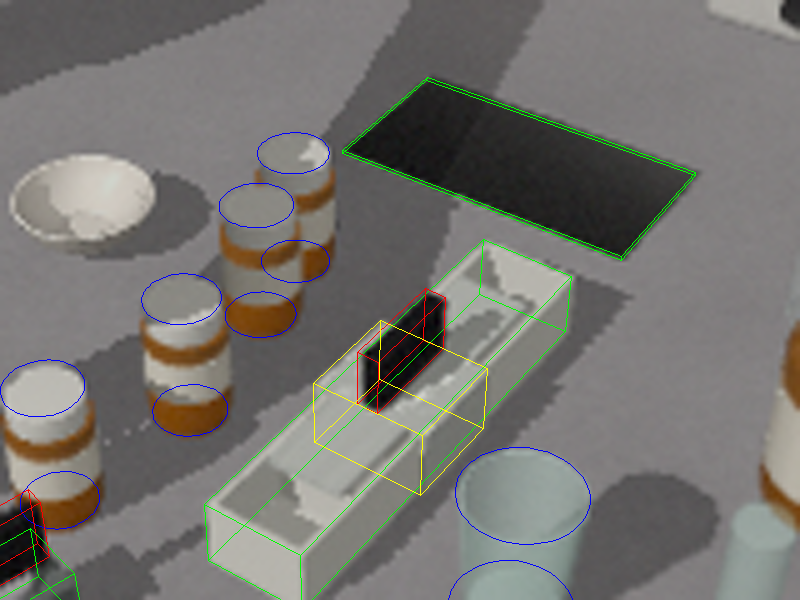

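Call:
{"api": "drive_tool", "payload": {"deltas": [[2.4,4.2,0,0.12,0],[4.8,8.4,0,0.24,0],[7.2,12.6,0,0.36,0],[9.6,16.8,0,0.48,0],[12,21,0,0.6,0]], "squeeze": 30}}

```text
time_s: 1.8
eef_pos: [0.3423, -0.3994, 0.227]
tcp_rot: [0.889, 0.458, -0.0, 0.0]
ft_force: [0.6, -0.7, 1.1]
width: 1.002
```

Call:
{"api": "drive_tool", "payload": {"deltas": [[2.5,4.3,0,0.12,0],[5.0,8.6,0,0.24,0],[7.5,12.9,0,0.36,0],[10,17.2,0,0.48,0],[12.5,21.5,0,0.585,0]]}}

```text
time_s: 2.3
eef_pos: [0.4673, -0.1845, 0.2272]
tcp_rot: [0.719, 0.695, -0.0, 0.001]
ft_force: [1.0, 0.1, -0.2]
width: 1.004
```

Call:
{"api": "drive_tool", "payload": {"deltas": [[2.5,4.3,0,0,0],[5.0,8.6,0,0,0],[7.5,12.9,0,0,0],[10,17.2,0,0,0],[12.8,21.5,0,0,0]]}}

```text
time_s: 2.8
eef_pos: [0.5946, 0.0295, 0.2268]
tcp_rot: [0.721, 0.693, -0.0, 0.0]
ft_force: [1.7, -0.5, 1.3]
width: 1.002
```

Run:
```python
from h import *
c=cap("wrist","w1"); s=status.sense(); print(s["time_s"],s["joints"],s["eef_pos"],s["tcp_rot"],s["ft_force"])
```

```text
2.85 [ 0.53239893  0.51127664 -0.86953844  1.67802701  0.4164061   1.14343918
 -0.47592625] [0.59771737 0.04061929 0.22775839] [ 0.71703104  0.6970257   0.00454056 -0.00102353] [4.43477021 6.5588822  2.89192465]
```

View pics/w1.png

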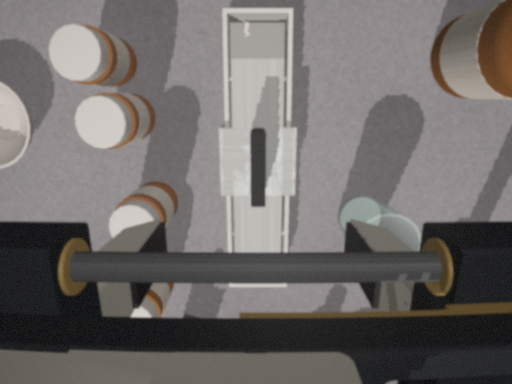

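Run:
```python
from all import *
c=cap("wrist"); s=status.sense(); print(s["time_s"],s["eef_pos"],s["tcp_rot"],s["ft_force"])
draw(c,0,512,0,300,1.5,"w2")
```

```text
2.9 [0.59583489 0.03788137 0.22757572] [ 0.71649531  0.69758296  0.00331094 -0.00123769] [-0.19021448 -0.3510191   0.48838412]
```

View pics/w2.png

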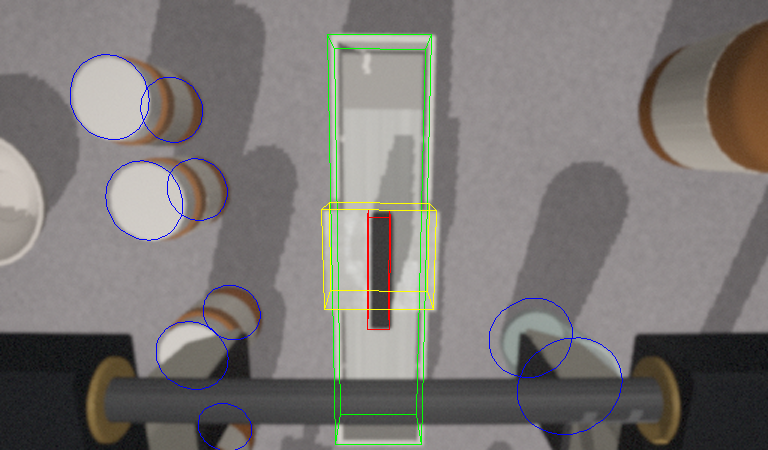

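Call:
{"api": "drive_tool", "payload": {"deltas": [[0,0,-4,0,90],[0,0,-8,0,90],[0,0,-12,0,90],[0,0,-15,0,90],[0,0,-16.8,0,90]]}}

```text
time_s: 3.4
eef_pos: [0.5921, 0.0269, 0.0561]
tcp_rot: [0.721, 0.693, -0.001, -0.001]
ft_force: [0.5, -0.7, 0.5]
width: 0.657
```

Call:
{"api": "drive_tool", "payload": {"deltas": [[0,0,0,0,255],[0,0,0,0,255],[0,0,0,0,255],[0,0,0,0,255],[0,0,0,0,255]], "squeeze": 55}}

```text
time_s: 3.9
eef_pos: [0.5947, 0.0277, 0.06]
tcp_rot: [0.721, 0.693, 0.001, 0.001]
ft_force: [-0.4, 0.2, -0.2]
width: 0.262
```

Call:
{"api": "drive_tool", "payload": {"deltas": [[0.1,0.8,0,0,150],[0.1,0.8,0,0,170],[0.1,0.8,0,0,255],[0.1,0.8,0,0,255],[0.1,0.8,0,0,255]]}}

```text
time_s: 4.4
eef_pos: [0.5961, 0.0358, 0.0591]
tcp_rot: [0.72, 0.694, 0.001, 0.001]
ft_force: [2.8, 0.5, -1.7]
width: 0.147
```

Call:
{"api": "drive_tool", "payload": {"deltas": [[0,0,0,0,255],[0,0,0,0,255],[0,0,0.1,0,255],[0,0,0.2,0,255],[0,0,0.3,0,255]]}}

```text
time_s: 4.9
eef_pos: [0.5945, 0.0356, 0.0595]
tcp_rot: [0.72, 0.694, 0.0, -0.001]
ft_force: [9.7, 1.6, -23.8]
width: 0.15
```

Call:
{"api": "drive_tool", "payload": {"deltas": [[0,0,0.3,0,255],[0,0,0.6,0,255],[0,0,1.0,0,255],[0,0,1.5,0,255],[0,0,2.0,0,255]]}}

```text
time_s: 5.4
eef_pos: [0.5946, 0.0357, 0.082]
tcp_rot: [0.72, 0.694, -0.0, -0.0]
ft_force: [2.8, -0.6, -4.1]
width: 0.15
```

Call:
{"api": "drive_tool", "payload": {"deltas": [[0,0,0.8,0,255],[0,0,1.6,0,255],[0,0,2.4,0,255],[0,0,3.2,0,255],[0,0,4.0,0,255]]}}

```text
time_s: 5.9
eef_pos: [0.5941, 0.0359, 0.1224]
tcp_rot: [0.72, 0.694, -0.001, -0.0]
ft_force: [0.3, 1.6, -2.6]
width: 0.149
```

Call:
{"api": "drive_tool", "payload": {"deltas": [[0,0,1.5,0,255],[0,0,3,0,255],[0,0,4.5,0,255],[0,0,6,0,255],[0,0,7,0,255]]}}

```text
time_s: 6.4
eef_pos: [0.5955, 0.036, 0.1938]
tcp_rot: [0.72, 0.694, 0.001, 0.001]
ft_force: [0.8, -0.1, -2.8]
width: 0.145
```

Run:
```python
from h import *
c=cap("scene","s2");cap("wrist","w3"); s=status.sense(); print(s["time_s"],s["joints"],s["eef_pos"],s["tcp_rot"],s["ft_force"],s["width"])
```

```text
6.5 [ 0.51649497  0.54237065 -0.84324606  1.71425737  0.45138186  1.08735643
 -0.50778396] [0.59605887 0.03608618 0.19381974] [0.72043838 0.69351697 0.00120039 0.00114697] [ 0.91005341 -0.8080472  -1.4394176 ] 0.15074633056931763
```

View pics/s2.png

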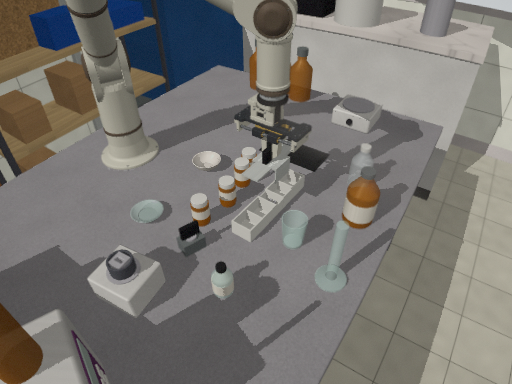

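View pics/w3.png

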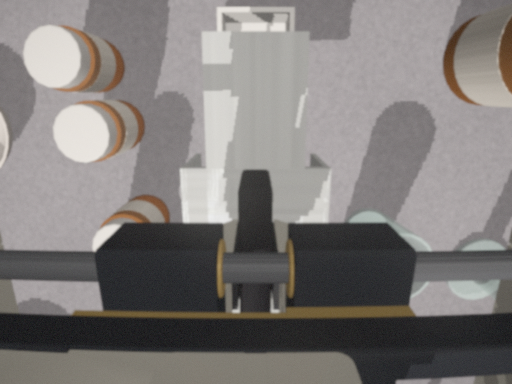

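Run:
```python
from h import *
T=cap("top");S=cap("scene")
q=np.array([back(T,(p[0]/5+90-.4,p[1]/5+170-.4),.003)[:2] for p in [(77,66),(279,62),(261,455),(54,455)]]);e=np.diff(np.vstack([q,q[:1]]),axis=0)
print(q.mean(0),np.linalg.norm(e,axis=1),np.degrees(np.arctan2(e[:,1],e[:,0])))
# scene, from o4 (k5, origin 190,120)
q=np.array([back(S,(p[0]/5+190-.4,p[1]/5+120-.4),.003)[:2] for p in [(428,80),(343,152),(621,259),(694,174)]]);e=np.diff(np.vstack([q,q[:1]]),axis=0)
print(q,q.mean(0),np.linalg.norm(e,axis=1),np.degrees(np.arctan2(e[:,1],e[:,0])))
print(back(T,(128,115),.15),back(T,(186,100),.15))
cv2.imwrite("pics/t4.png",cv2.resize(T["pixels"][60:280,60:300],None,fx=2.7,fy=2.7))
```

```text
[0.51657816 0.33050976] [0.12228822 0.22867878 0.12036373 0.22812375] [-90.893078   178.82446885  88.84336904  -0.69254031]
[[0.40494431 0.38655366]
 [0.40317044 0.26797331]
 [0.63232623 0.26556746]
 [0.63220773 0.38493872]] [0.51816218 0.32625829] [0.11859361 0.22916842 0.11937131 0.22726916] [-90.85703906  -0.60151175  90.05687633 179.59286211]
[0.77832002 0.27965741 0.15      ] [0.81475819 0.12369536 0.15      ]
```

View pics/t4.png

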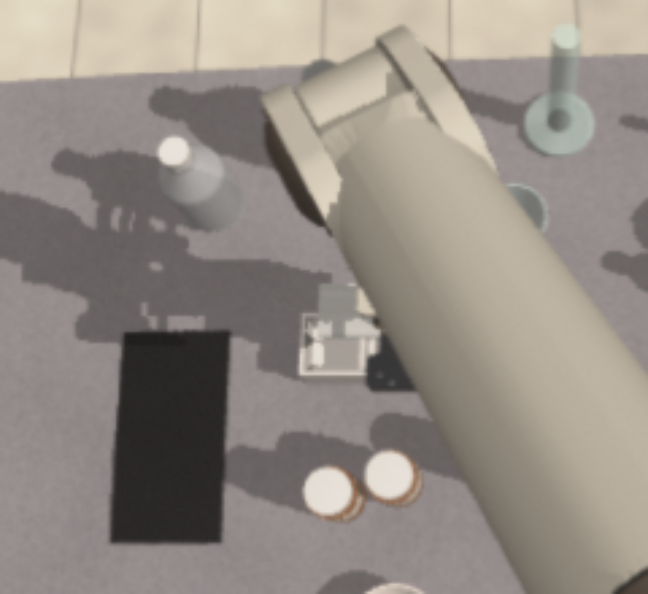

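Call:
{"api": "drive_tool", "payload": {"deltas": [[-1.2,3,0,0.13,255],[-2.4,6,0,0.26,255],[-3.6,9,0,0.39,255],[-4.8,12,0,0.52,255],[-6,15,0,0.65,255]]}}

```text
time_s: 7.1
eef_pos: [0.5337, 0.1865, 0.1908]
tcp_rot: [0.459, 0.888, -0.001, -0.001]
ft_force: [0.6, 0.1, -2.8]
width: 0.15
```

Call:
{"api": "drive_tool", "payload": {"deltas": [[-0.5,3,0,0.13,255],[-1,6,0,0.26,255],[-1.5,9,0,0.39,255],[-1.7,12,0,0.52,255],[-1.9,14.25,0,0.65,255]]}}

```text
time_s: 7.6
eef_pos: [0.5147, 0.33, 0.1908]
tcp_rot: [0.15, 0.989, -0.0, -0.001]
ft_force: [-0.5, 0.6, -2.4]
width: 0.147
```

Call:
{"api": "drive_tool", "payload": {"deltas": [[0,0,-1.5,0.13,255],[0,0,-3,0.25,255],[0,0,-4.5,0.297,255],[0,0,-6,0.297,255],[0,0,-7,0.297,255]]}}

```text
time_s: 8.1
eef_pos: [0.5152, 0.3275, 0.1196]
tcp_rot: [0.007, 1.0, -0.001, -0.001]
ft_force: [-0.1, 0.5, -2.8]
width: 0.149
```

Run:
```python
from h import *
T=cap("top");c=cap("scene","s3");cap("wrist","w4"); s=status.sense(); print(s["time_s"],s["joints"],s["eef_pos"],s["tcp_rot"],s["ft_force"],s["width"])
cv2.imwrite("pics/a.png",cv2.resize(c["pixels"][50:230,200:400],None,fx=3,fy=3))
cv2.imwrite("pics/b.png",cv2.resize(T["pixels"][140:300,50:250],None,fx=3.5,fy=3.5))
```

```text
8.25 [ 0.13754788  0.8154813  -1.10682598  1.72415186  0.80261849  1.13113646
  0.33930518] [0.51547325 0.32795912 0.12095417] [ 6.28562710e-03  9.99979956e-01 -3.92413755e-04 -6.52253556e-04] [ 0.24005445  0.0181157  -2.79042956] 0.1503194987732724
```

View pics/a.png

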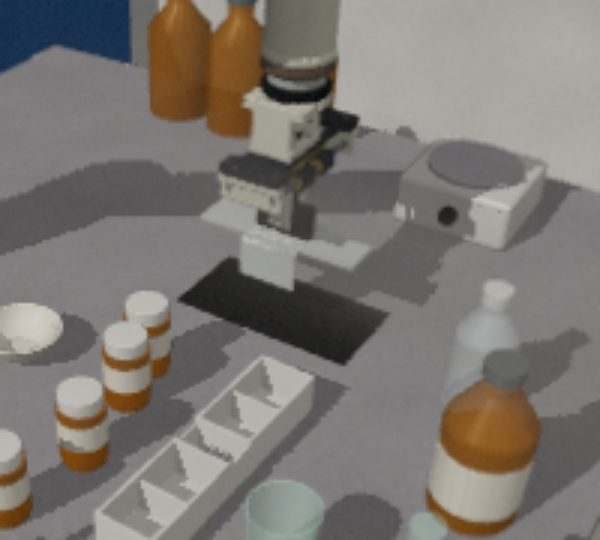

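View pics/b.png

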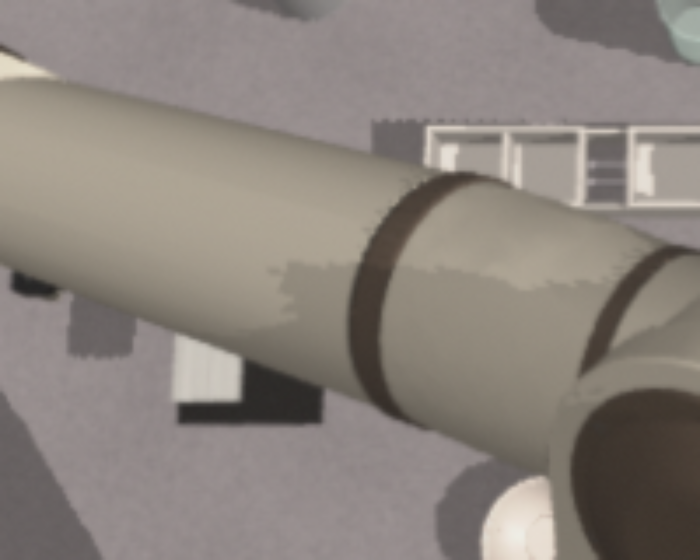

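View pics/w4.png

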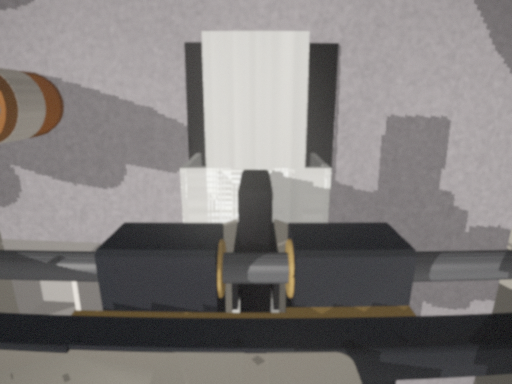

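Run:
```python
from h import *
from ov import *
W=cap("wrist")
print(W["R"])
for p in [(187,43),(338,44),(188,150),(336,150)]: print(back(W,p,.003)[:2])
for p in [(202.5,32),(308,32),(203,160),(307,160)]: print("bar",back(W,p,.121-.010)[:2])
im,o=crop(W,0,512,0,384,1)
drawbox(im,W,box(.517,.3285,np.radians(89.3),.12,.23,.003,.003),(0,255,0),1,o)
e=status.sense()["eef_pos"]
drawbox(im,W,box(e[0],e[1],np.radians(89.3),.05,.20,e[2]-.0585+.044,e[2]-.0585+.049),(0,0,255),1,o)
cv2.imwrite("pics/w5.png",im)
```

```text
[[ 1.29359228e-02  9.99916271e-01  3.36889835e-04]
 [ 9.65637045e-01 -1.25799128e-02  2.59589761e-01]
 [ 2.59572264e-01 -3.03271981e-03 -9.65718925e-01]]
[0.40302637 0.27519234]
[0.40514019 0.39314935]
[0.48724662 0.27110052]
[0.48881707 0.39501978]
bar [0.41515694 0.30331802]
bar [0.41579801 0.35316479]
bar [0.47657109 0.30061802]
bar [0.47726557 0.35402426]
```

View pics/w5.png

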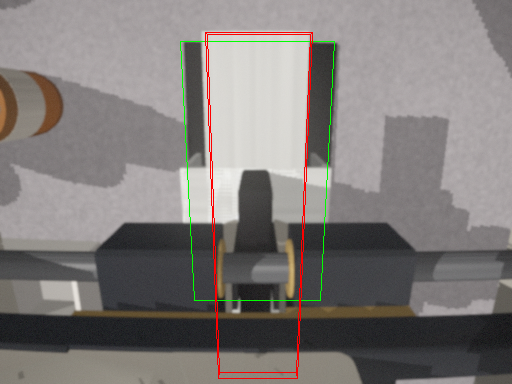

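Call:
{"api": "drive_tool", "payload": {"deltas": [[0.2,0.2,-1.2,0,255],[0.2,0.2,-2.4,0,255],[0.2,0.2,-3.6,0,255],[0.2,0.2,-4.6,0,255],[0.2,0.2,-5.4,0,255]]}}

```text
time_s: 8.8
eef_pos: [0.5174, 0.33, 0.0663]
tcp_rot: [0.006, 1.0, -0.0, -0.001]
ft_force: [-0.6, -1.0, -3.0]
width: 0.147
```

Call:
{"api": "drive_tool", "payload": {"deltas": [[0,0,-0.1,0,255],[0,0,-0.2,0,255],[0,0,-0.3,0,255],[0,0,-0.4,0,255],[0,0,-0.5,0,255]]}}

```text
time_s: 9.3
eef_pos: [0.5181, 0.3305, 0.0631]
tcp_rot: [0.006, 1.0, 0.0, 0.0]
ft_force: [1.1, 0.3, -2.3]
width: 0.147
```

Call:
{"api": "drive_tool", "payload": {"deltas": [[0,0,-0.1,0,255],[0,0,-0.2,0,255],[0,0,-0.2,0,255],[0,0,-0.3,0,255],[0,0,-0.3,0,255]]}}

```text
time_s: 9.8
eef_pos: [0.5179, 0.3304, 0.0599]
tcp_rot: [0.006, 1.0, 0.0, 0.0]
ft_force: [-1.1, 0.1, -1.9]
width: 0.15
```

Run:
```python
from h import *
s=status.sense(); print(s["time_s"],s["joints"],s["eef_pos"],s["tcp_rot"],s["ft_force"],s["width"])
c=cap("scene"); 
cv2.imwrite("pics/a1.png",cv2.resize(c["pixels"][80:200,220:370],None,fx=5,fy=5))
```

```text
9.8 [ 0.09574488  0.88730617 -1.03785523  1.74606961  0.87922769  1.0493653
  0.2938939 ] [0.51792037 0.33041927 0.05986717] [5.86032413e-03 9.99982824e-01 3.20371501e-05 8.06495735e-05] [-1.0892135   0.08328698 -1.88057186] 0.15002992800329545
```

View pics/a1.png

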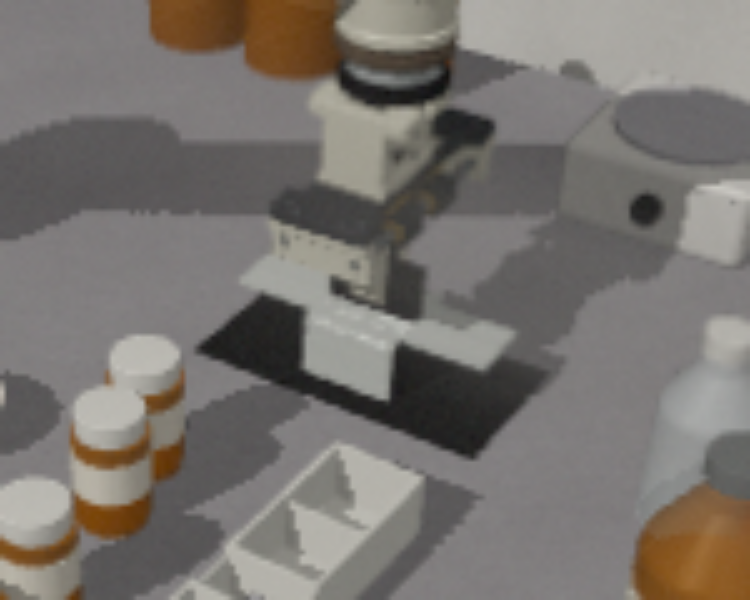

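Call:
{"api": "drive_tool", "payload": {"deltas": [[0,0,-0.1,0,255],[0,0,-0.1,0,255],[0,0,-0.2,0,255],[0,0,-0.2,0,255],[0,0,-0.2,0,255]]}}

```text
time_s: 10.35
eef_pos: [0.518, 0.3306, 0.0597]
tcp_rot: [0.006, 1.0, -0.0, 0.001]
ft_force: [-3.4, -3.2, 13.3]
width: 0.152
```

Call:
{"api": "drive_tool", "payload": {"deltas": [[0,0,0.1,0,255],[0,0,0.1,0,200],[0,0,0.1,0,190],[0,0,0.1,0,170],[0,0,0.1,0,150]]}}

```text
time_s: 10.85
eef_pos: [0.5179, 0.3303, 0.0585]
tcp_rot: [0.006, 1.0, 0.0, -0.0]
ft_force: [0.2, 0.3, -0.2]
width: 0.372
```

Call:
{"api": "drive_tool", "payload": {"deltas": [[0,0,0.1,0,120],[0,0,0.1,0,100],[0,0,0.1,0,100],[0,0,1,0,100],[0,0,3,0,100]]}}

```text
time_s: 11.35
eef_pos: [0.5169, 0.3296, 0.0883]
tcp_rot: [0.006, 1.0, -0.001, -0.001]
ft_force: [0.0, -0.3, -0.1]
width: 0.605
```

Call:
{"api": "drive_tool", "payload": {"deltas": [[0,0,4,0,0],[0,0,8,0,0],[-1,-4,11,0,0],[-2,-8,13,0,0],[-3,-12,13,0,0]]}}

```text
time_s: 11.85
eef_pos: [0.4887, 0.2113, 0.2232]
tcp_rot: [0.005, 1.0, 0.001, 0.003]
ft_force: [0.1, -0.6, 0.3]
width: 0.981
```

Run:
```python
from all import *
W=cap("wrist","w6");c=cap("scene");T=cap("top")
s=status.sense(); print(s["time_s"],s["joints"],s["eef_pos"],s["tcp_rot"],s["ft_force"],s["width"])
im,o=crop(c,200,360,90,210,5)
drawbox(im,c,box(.518,.3305,np.radians(89.3),.05,.20,.047,.052),(0,0,255),5,o);drawbox(im,c,box(.517,.3285,np.radians(89.3),.12,.23,.003,.003),(0,255,0),5,o)
cv2.imwrite("pics/a2.png",im)
im,o=crop(T,50,210,150,270,5)
drawbox(im,T,box(.518,.3305,np.radians(89.3),.05,.20,.047,.052),(0,0,255),5,o);drawbox(im,T,box(.517,.3285,np.radians(89.3),.12,.23,.003,.003),(0,255,0),5,o)
cv2.imwrite("pics/b2.png",im)
```

```text
12.0 [ 0.51278558  0.61170538 -1.30998257  1.84177653  0.64059007  1.20184713
  0.547694  ] [0.48868934 0.20665661 0.2199615 ] [ 8.64454251e-03  9.99961378e-01 -1.30660590e-03  8.98587451e-04] [-0.21577361  0.58345581 -0.20734836] 0.998811507511283
```

View pics/a2.png

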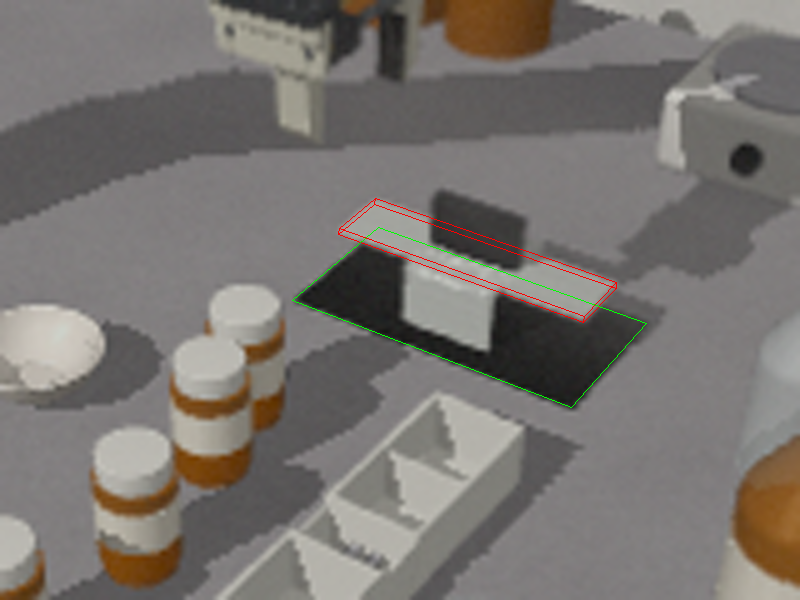

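View pics/b2.png

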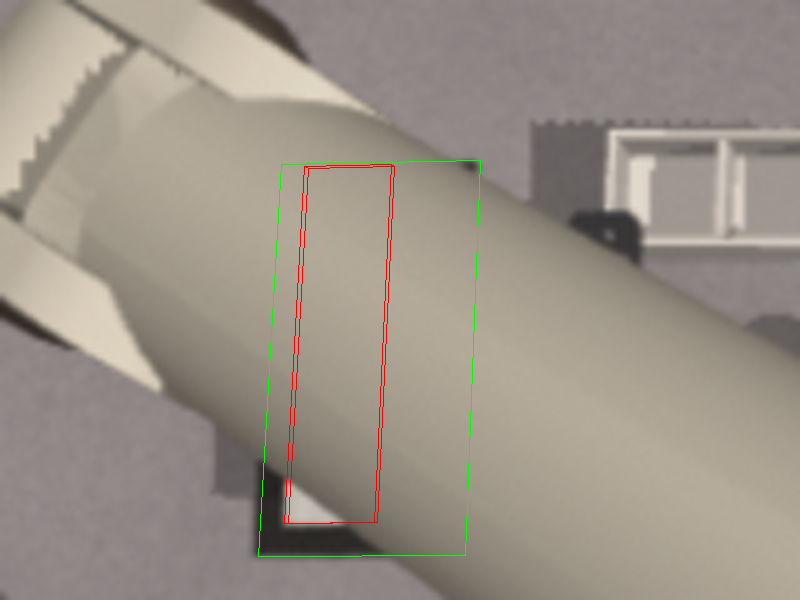

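View pics/w6.png

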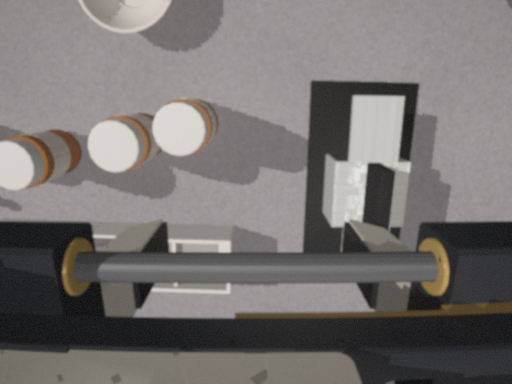

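```bash
cat > jars.py <<'E'
from h import *
from scipy.optimize import least_squares
th=np.linspace(0,2*np.pi,40)
def cyl(x,y,z0=0):
    P=[]
    for z,r in ((0,.0235),(.005,.026),(.072,.026),(.074,.0235),(.09,.0235)):
        P.append(np.c_[x+r*np.cos(th),y+r*np.sin(th),0*th+z+z0])
    return np.vstack(P)
def rectof(c,x,y,z0=0):
    p=proj(c,cyl(x,y,z0));a=p.min(0);b=p.max(0); return np.r_[(a+b)/2,b-a]
def find(cam,c,target="jar0",thr=.3):
    out=[]
    for d in nets.recognise(cam,target):
        if d["score"]<thr: continue
        r=np.array(d["rect"],float); 
        g=back(c,r[:2],.045)
        s=least_squares(lambda q:rectof(c,*q)-r,g[:2])
        out.append((s.x.round(4),round(float(np.abs(s.fun).max()),1),round(d["score"],2),r.round(1)))
    return out
def circ(c,guess,z=.09,r=.0235):
    """refine cap centre: white-vs-not edge"""
    pass
E
python3 - <<'E'
from jars import *
for n in ("wrist","scene","top"):
    c=cap(n)
    for o in find(n,c): print(n,*o)
print(back(c,(206,295),.03))
E
```

```text
wrist [0.4588 0.0836] 5.4 0.97 [128.6 142.9  73.9  60.7]
wrist [ 0.4777 -0.0093] 8.7 0.95 [ 42.8 163.4  85.6  61.8]
wrist [0.447  0.1437] 1.7 0.6 [189.4 130.2  68.2  57.5]
scene [ 0.4614 -0.121 ] 3.6 0.85 [200.7 209.2  19.5  37.5]
scene [0.464  0.0865] 2.1 0.77 [242.9 172.1  14.5  32.1]
scene [ 0.4819 -0.0205] 3.6 0.74 [227.6 192.6  22.   29.6]
scene [0.4366 0.151 ] 1.3 0.69 [247.4 159.4  17.   28.8]
top [ 0.4555 -0.1295] 4.3 0.76 [284.5 235.2  22.7  17.2]
top [ 0.4723 -0.0192] 4.4 0.52 [243.6 230.4  17.1  17.4]
[0.30353356 0.08793912 0.03      ]
```

Call:
{"api": "drive_tool", "payload": {"deltas": [[-0.9,-1.2,0,-0.14,50],[-1.8,-2.4,0,-0.28,50],[-2.7,-3.6,0,-0.42,50],[-3.6,-4.8,0,-0.56,50],[-4.4,-6.2,0,-0.7,50]]}}

```text
time_s: 12.8
eef_pos: [0.443, 0.1497, 0.2188]
tcp_rot: [0.35, 0.937, 0.0, -0.0]
ft_force: [0.6, -1.0, 0.1]
width: 0.805
```

Call:
{"api": "drive_tool", "payload": {"deltas": [[0,0,0,-0.14,50],[0,0,0,-0.28,50],[0,0,0,-0.42,50],[0,0,0,-0.56,50],[0,0,0,-0.7,50]]}}

```text
time_s: 13.3
eef_pos: [0.4435, 0.1499, 0.2188]
tcp_rot: [0.65, 0.76, 0.0, -0.0]
ft_force: [0.9, 0.2, 0.0]
width: 0.805
```

Call:
{"api": "drive_tool", "payload": {"deltas": [[0,0,-1,-0.14,50],[0,0,-2,-0.188,50],[0,0,-3,-0.188,50],[0,0,-4,-0.188,50],[0,0,-4,-0.188,50]]}}

```text
time_s: 13.8
eef_pos: [0.4427, 0.1486, 0.1773]
tcp_rot: [0.716, 0.698, -0.001, -0.001]
ft_force: [0.3, 0.4, 0.3]
width: 0.805
```

```bash
cat > jo.py <<'E'
from all import *
import sys
def jo(fn,e,k=1.5,cam="wrist",y1=384):
    W=cap(cam); s=status.sense(); print(round(s["time_s"],2),s["joints"].round(2),s["eef_pos"].round(4),s["tcp_rot"].round(3),s["ft_force"].round(1),s["width"].round(3))
    draw(W,0,512,0,y1,k,fn,e)
E
python3 - <<'E'
from jo import *
jo("w7",est)
E
```

```text
Traceback (most recent call last):
  File "jo.py", line 4, in jo
    W=cap(cam); s=status.sense(); print(round(s["time_s"],2),s["joints"].round(2),s["eef_pos"].round(4),s["tcp_rot"].round(3),s["ft_force"].round(1),s["width"].round(3))
                                                                                                                                                     ^^^^^^^^^^^^^^^^
AttributeError: 'float' object has no attribute 'round'
```

```bash
sed -i 's/s\["width"\].round(3)/round(s["width"],3)/' jo.py
python3 - <<'E'
from jo import *
jo("w7",est)
E
```

```text
13.9 [ 0.48  0.36 -1.01  2.03  0.37  0.95 -0.75] [0.4436 0.1488 0.1785] [ 0.717  0.697 -0.    -0.001] [ 0.9 -0.3 -0.4] 0.805
```

View pics/w7.png

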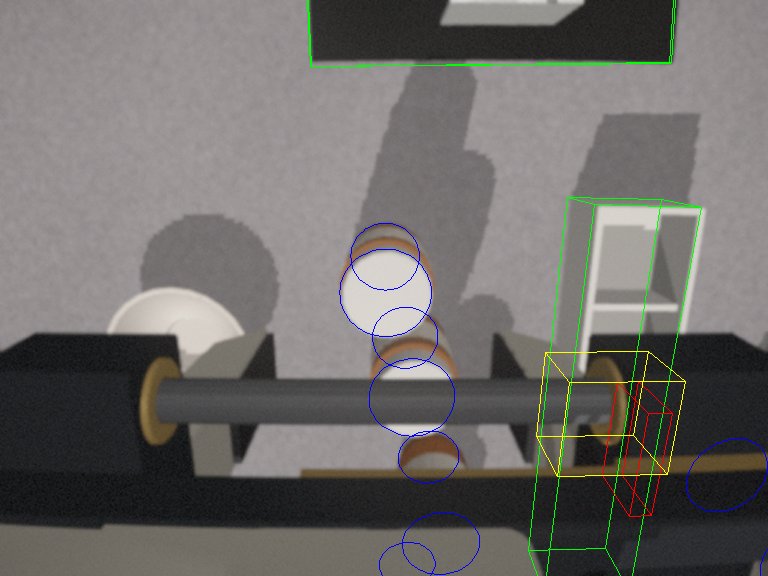

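Call:
{"api": "drive_tool", "payload": {"deltas": [[0.1,-0.35,-3.5,0,50],[0.1,-0.35,-7,0,50],[0.1,-0.35,-10,0,50],[0.1,-0.35,-12,0,50],[0.1,-0.35,-12.8,0,50]]}}

```text
time_s: 14.4
eef_pos: [0.444, 0.1446, 0.0493]
tcp_rot: [0.717, 0.697, -0.001, -0.001]
ft_force: [-0.1, -0.1, 0.5]
width: 0.806
```

Call:
{"api": "drive_tool", "payload": {"deltas": [[0,0,0,0,80],[0,0,0,0,120],[0,0,0,0,160],[0,0,0,0,200],[0,0,0,0,255]], "squeeze": 25}}

```text
time_s: 14.9
eef_pos: [0.4457, 0.1451, 0.0518]
tcp_rot: [0.717, 0.697, 0.001, 0.001]
ft_force: [-1.2, -0.1, 7.2]
width: 0.563
```

Call:
{"api": "drive_tool", "payload": {"deltas": [[0,0,0,0,255],[0,0,1,0,255],[0,0,3.5,0,255],[0,0,6,0,255],[0,0,7,0,255]]}}

```text
time_s: 15.4
eef_pos: [0.4459, 0.1453, 0.1229]
tcp_rot: [0.717, 0.697, 0.001, 0.001]
ft_force: [1.1, -1.1, -1.6]
width: 0.559
```

Call:
{"api": "drive_tool", "payload": {"deltas": [[3.5,0.1,0,0,255],[7,0.2,0,0,255],[10.5,0.35,0,0,255],[14,0.35,0,0,255],[15.45,0.35,0,0,255]]}}

```text
time_s: 15.9
eef_pos: [0.6025, 0.1472, 0.1203]
tcp_rot: [0.718, 0.696, 0.001, 0.0]
ft_force: [0.3, -0.5, -2.0]
width: 0.561
```

Run:
```python
from jo import *
jo("w8",est)
jo("t8",est,1.5,"top")
```

```text
15.95 [ 0.3   0.68 -0.82  1.71  0.58  1.01 -0.76] [0.6035 0.1472 0.1202] [0.718 0.696 0.001 0.   ] [ 2.7  0.6 -1.5] 0.559
16.0 [ 0.3   0.68 -0.83  1.71  0.58  1.01 -0.76] [0.6012 0.1476 0.12  ] [ 0.718  0.696  0.    -0.   ] [ 0.3  0.2 -1.2] 0.56
```

View pics/w8.png

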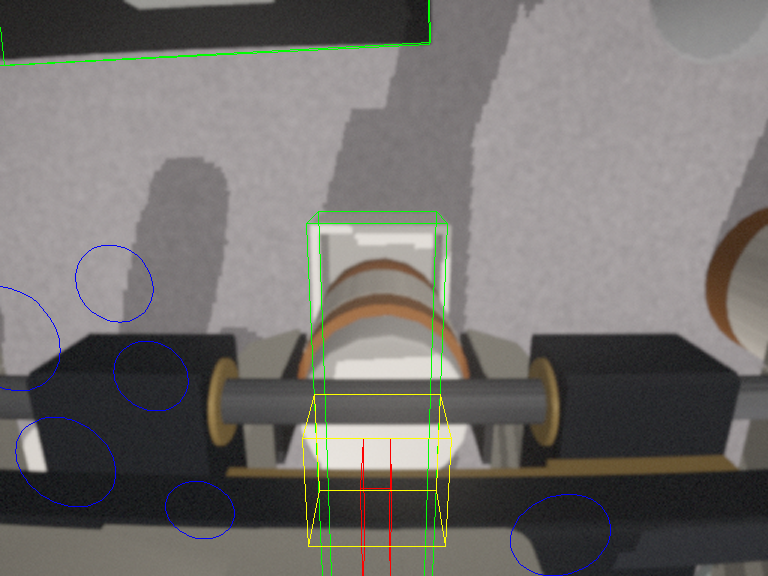

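Call:
{"api": "drive_tool", "payload": {"deltas": [[0,0.1,-1.5,0,255],[0,0.1,-3,0,255],[0,0.1,-4.2,0,255],[0,0.1,-5.2,0,255],[0,0.1,-6,0,255]]}}

```text
time_s: 16.5
eef_pos: [0.6032, 0.1495, 0.0616]
tcp_rot: [0.717, 0.697, 0.004, 0.002]
ft_force: [8.2, 0.3, 3.6]
width: 0.574
```

Call:
{"api": "drive_tool", "payload": {"deltas": [[0,0,-0.15,0,255],[0,0,-0.3,0,255],[0,0,-0.4,0,255],[0,0,-0.5,0,255],[0,0,-0.6,0,255]]}}

```text
time_s: 17.0
eef_pos: [0.6029, 0.1494, 0.0559]
tcp_rot: [0.717, 0.697, 0.003, 0.002]
ft_force: [7.9, -0.7, 3.2]
width: 0.57
```

Call:
{"api": "drive_tool", "payload": {"deltas": [[0,0,0,0,160],[0,0,0,0,120],[0,0,0,0,80],[0,0,0,0,60],[0,0,0,0,50]]}}

```text
time_s: 17.5
eef_pos: [0.5977, 0.1493, 0.0538]
tcp_rot: [0.717, 0.697, -0.001, -0.001]
ft_force: [-0.3, 0.1, 0.1]
width: 0.776
```

Call:
{"api": "drive_tool", "payload": {"deltas": [[0,0,2.5,0,50],[0,0,5.5,0,50],[0,0,9,0,50],[0,0,12,0,50],[-2,-2,12,0,50]]}}

```text
time_s: 18.0
eef_pos: [0.5825, 0.1339, 0.1793]
tcp_rot: [0.716, 0.698, 0.005, 0.001]
ft_force: [-0.3, 0.4, -0.8]
width: 0.804
```

Run:
```python
from jo import *
e=dict(est); 
jo("w9",e)
S=cap("scene");draw(S,190,350,110,230,5,"s9",e)
```

```text
18.05 [ 0.39  0.58 -0.89  1.74  0.5   1.07 -0.7 ] [0.5771 0.1273 0.1759] [ 0.717  0.697 -0.001  0.001] [-4.8 -2.8 -2.2] 0.808
```

View pics/w9.png

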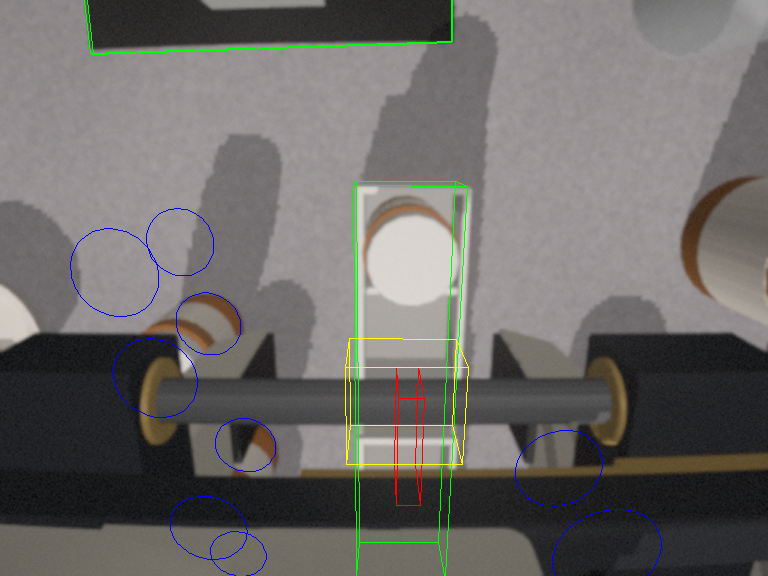

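View pics/s9.png

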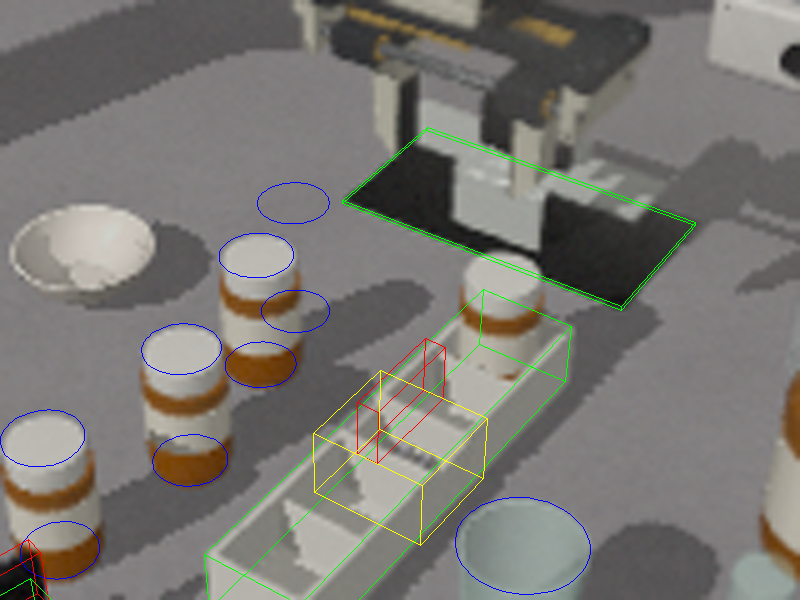

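Run:
```python
from jo import *
W=cap("wrist")
s=status.sense();print(s["eef_pos"],s["ft_force"])
im,o=crop(W,220,330,100,210,5.4);cv2.imwrite("pics/z.png",im)
S=cap("scene");im,o=crop(S,270,310,150,200,10);cv2.imwrite("pics/z2.png",im)
```

```text
[0.57807818 0.12771958 0.17429483] [-0.34950877 -0.09929246 -0.50236458]
```

View pics/z.png

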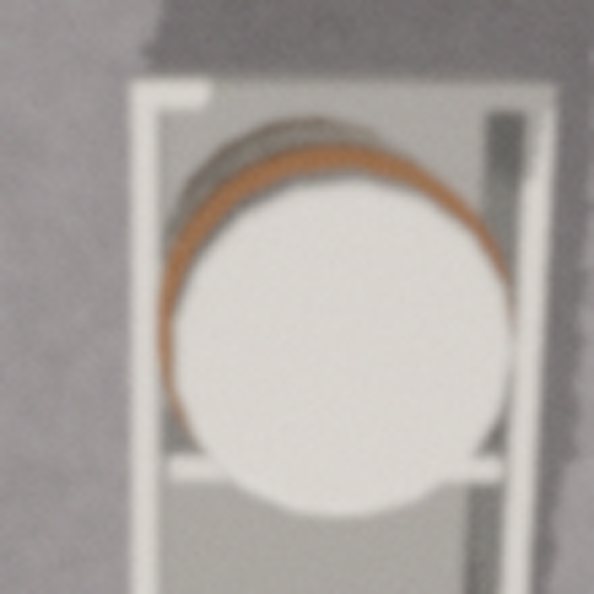

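View pics/z2.png

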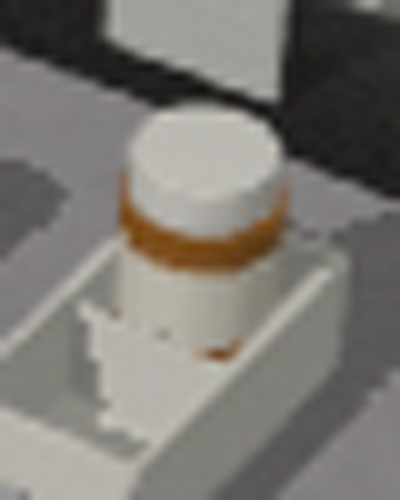

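Run:
```python
from jo import *
W=cap("wrist")
f=lambda p:(p[0]/5.4+220-.4,p[1]/5.4+100-.4)
for p,z in [((132,82),.046),((556,82),.046),((132,500),.046),((530,500),.046),((157,300),.046),((515,350),.046),((341,349),.094),((175,349),.094),((510,349),.094)]: print(back(W,f(p),z))
```

```text
[0.57150231 0.18417314 0.046     ]
[0.63787432 0.18234702 0.046     ]
[0.56891552 0.11637126 0.046     ]
[0.63489393 0.11437795 0.046     ]
[0.57421661 0.14964094 0.046     ]
[0.63199044 0.13976941 0.046     ]
[0.59994658 0.15018005 0.094     ]
[0.57756846 0.1508442  0.094     ]
[0.62280106 0.14952207 0.094     ]
```

Call:
{"api": "drive_tool", "payload": {"deltas": [[-4,-1.4,0,0,50],[-8,-2.8,0,0,50],[-12,-4.2,0,0,50],[-12,-4.2,0,0,50],[-12,-4.2,0,0,50]]}}

```text
time_s: 18.75
eef_pos: [0.4592, 0.0872, 0.1746]
tcp_rot: [0.717, 0.697, -0.0, 0.0]
ft_force: [-0.3, 0.7, -0.4]
width: 0.801
```

Run:
```python
from jo import *
e=dict(est); e["rack"]=(.5988,.0372,np.radians(-2.1))
jo("w10",e)
```

```text
18.8 [ 0.6   0.36 -1.    2.03  0.38  0.94 -0.62] [0.4605 0.0878 0.175 ] [0.717 0.697 0.001 0.   ] [-0.3  0.2  0.4] 0.807
```

View pics/w10.png

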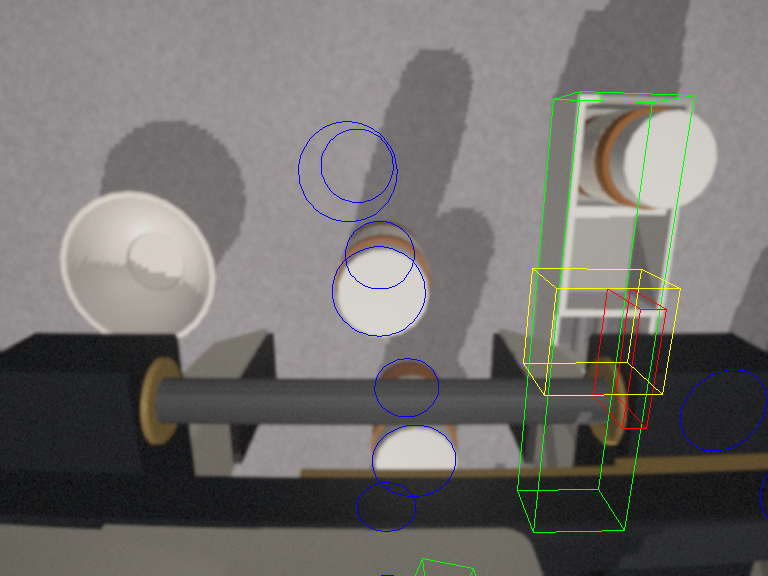

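Call:
{"api": "drive_tool", "payload": {"deltas": [[-0.1,-0.2,-3.5,0,50],[-0.1,-0.2,-7,0,50],[-0.1,-0.2,-10,0,50],[-0.1,-0.2,-11.7,0,50],[-0.1,-0.2,-12.4,0,50]]}}

```text
time_s: 19.3
eef_pos: [0.4586, 0.0866, 0.0487]
tcp_rot: [0.717, 0.697, -0.0, -0.001]
ft_force: [0.6, -0.1, -0.3]
width: 0.813
```

Call:
{"api": "drive_tool", "payload": {"deltas": [[0,0,0,0,80],[0,0,0,0,120],[0,0,0,0,160],[0,0,0,0,200],[0,0,0,0,255]]}}

```text
time_s: 19.8
eef_pos: [0.4594, 0.0856, 0.0517]
tcp_rot: [0.717, 0.697, 0.001, 0.001]
ft_force: [0.6, 0.7, 3.2]
width: 0.564
```

Call:
{"api": "drive_tool", "payload": {"deltas": [[0,0,0,0,255],[0,0,1,0,255],[0,0,3.5,0,255],[0,0,6,0,255],[0,0,7,0,255]]}}

```text
time_s: 20.3
eef_pos: [0.4591, 0.0854, 0.1227]
tcp_rot: [0.717, 0.697, 0.001, 0.001]
ft_force: [0.8, 0.1, -1.3]
width: 0.557
```

Call:
{"api": "drive_tool", "payload": {"deltas": [[3.5,0.1,0,0,255],[7,0.2,0,0,255],[10.5,0.28,0,0,255],[13.5,0.28,0,0,255],[14.1,0.28,0,0,255]]}}

```text
time_s: 20.8
eef_pos: [0.6023, 0.0873, 0.1202]
tcp_rot: [0.718, 0.696, 0.001, 0.0]
ft_force: [0.2, -0.8, -2.3]
width: 0.561
```

Call:
{"api": "drive_tool", "payload": {"deltas": [[0,0,0,0,255],[0,0,-1.5,0,255],[0,0,-3,0,255],[0,0,-4,0,255],[0,0,-5,0,255]]}}

```text
time_s: 21.3
eef_pos: [0.5981, 0.0879, 0.0691]
tcp_rot: [0.717, 0.697, -0.001, -0.0]
ft_force: [-0.1, 0.9, -0.9]
width: 0.562
```

Call:
{"api": "drive_tool", "payload": {"deltas": [[0.15,0,-0.4,0,255],[0.15,0,-0.8,0,255],[0.15,0,-1.1,0,255],[0.15,0,-1.3,0,255],[0.15,0,-1.5,0,255]]}}

```text
time_s: 21.8
eef_pos: [0.6011, 0.0882, 0.0559]
tcp_rot: [0.717, 0.697, 0.0, 0.0]
ft_force: [-0.9, 0.3, -0.7]
width: 0.559
```

Call:
{"api": "drive_tool", "payload": {"deltas": [[0,0,-0.15,0,255],[0,0,-0.15,0,160],[0,0,-0.15,0,120],[0,0,-0.15,0,80],[0,0,-0.15,0,50]]}}

```text
time_s: 22.3
eef_pos: [0.6014, 0.0882, 0.0547]
tcp_rot: [0.717, 0.697, 0.0, 0.0]
ft_force: [-0.6, -0.1, -0.5]
width: 0.689
```

Call:
{"api": "drive_tool", "payload": {"deltas": [[0,0,2.5,0,50],[0,0,5.5,0,50],[0,0,9,0,50],[-1,-1,12,0,50],[-4,-4,12,0,50]]}}

```text
time_s: 22.8
eef_pos: [0.5655, 0.0526, 0.1793]
tcp_rot: [0.716, 0.698, 0.005, 0.002]
ft_force: [-0.4, -0.2, 0.5]
width: 0.803
```

Call:
{"api": "drive_tool", "payload": {"deltas": [[-3,-2,0,0,50],[-6,-4,0,0,50],[-8.6,-6.1,0,0,50],[-8.6,-6.1,0,0,50],[-8.6,-6.1,0,0,50]]}}

```text
time_s: 23.3
eef_pos: [0.4752, -0.0137, 0.1746]
tcp_rot: [0.718, 0.696, 0.0, 0.001]
ft_force: [1.7, 0.3, 0.2]
width: 0.805
```

Run:
```python
from jo import *
e=dict(est); e["rack"]=(.5988,.0372,np.radians(-2.1))
jo("w11",e)
S=cap("scene");draw(S,190,350,110,230,5,"s11",e)
```

```text
23.35 [ 0.8   0.38 -0.98  2.02  0.39  0.95 -0.41] [ 0.4759 -0.0127  0.1748] [0.717 0.697 0.001 0.001] [-0.3 -0.7  0.4] 0.8
```

View pics/w11.png

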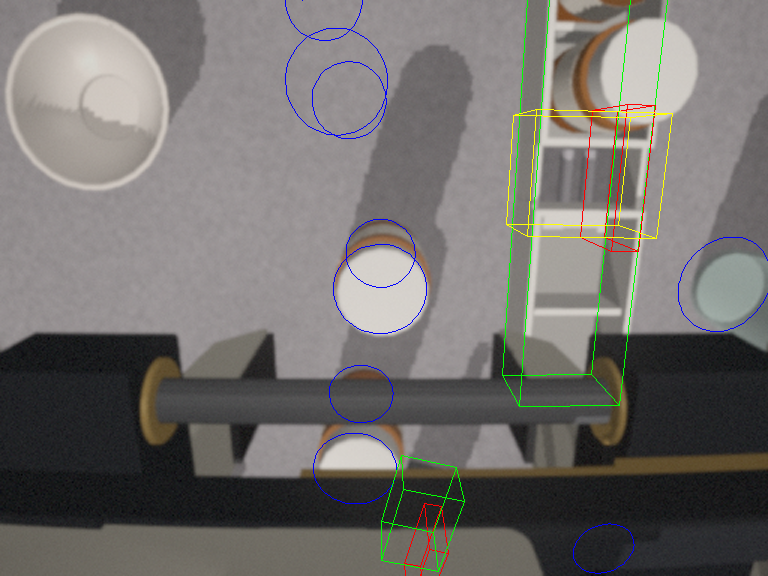

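View pics/s11.png

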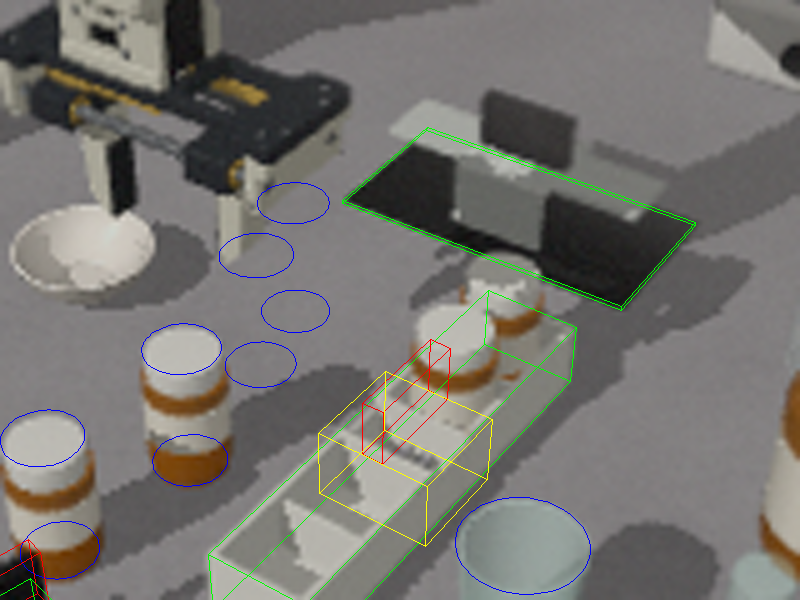

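Call:
{"api": "drive_tool", "payload": {"deltas": [[-0.1,-0.1,-3.5,0,50],[-0.1,-0.1,-7,0,50],[-0.1,-0.1,-10,0,50],[-0.1,-0.1,-11.7,0,50],[-0.1,-0.1,-12.4,0,50]]}}

```text
time_s: 23.9
eef_pos: [0.4736, -0.0121, 0.0484]
tcp_rot: [0.716, 0.698, -0.0, -0.001]
ft_force: [0.1, -0.1, 0.9]
width: 0.801
```

Call:
{"api": "drive_tool", "payload": {"deltas": [[0,0,0,0,80],[0,0,0,0,120],[0,0,0,0,160],[0,0,0,0,200],[0,0,0,0,255]]}}

```text
time_s: 24.4
eef_pos: [0.475, -0.0138, 0.0512]
tcp_rot: [0.717, 0.697, 0.001, 0.001]
ft_force: [0.0, 1.2, 4.0]
width: 0.562
```

Call:
{"api": "drive_tool", "payload": {"deltas": [[0,0,0,0,255],[0,0,1,0,255],[0,0,3.5,0,255],[0,0,6,0,255],[0,0,7,0,255]]}}

```text
time_s: 24.9
eef_pos: [0.4746, -0.014, 0.1222]
tcp_rot: [0.717, 0.697, 0.001, 0.001]
ft_force: [0.8, -0.8, -1.4]
width: 0.562
```

Call:
{"api": "drive_tool", "payload": {"deltas": [[3.5,0,0,0,255],[7,0,0,0,255],[10,0,0,0,255],[12.25,0,0,0,255],[12.25,0,0,0,255]]}}

```text
time_s: 25.4
eef_pos: [0.5988, -0.0141, 0.1198]
tcp_rot: [0.718, 0.696, 0.001, 0.0]
ft_force: [-0.7, -0.5, -2.9]
width: 0.56
```

Call:
{"api": "drive_tool", "payload": {"deltas": [[0,0,0,0,255],[0,0,-1.5,0,255],[0,0,-3,0,255],[0,0,-4,0,255],[0,0,-5,0,255]]}}

```text
time_s: 25.9
eef_pos: [0.5953, -0.0141, 0.0686]
tcp_rot: [0.717, 0.697, -0.001, -0.001]
ft_force: [0.5, -0.4, -1.2]
width: 0.56
```

Call:
{"api": "drive_tool", "payload": {"deltas": [[0,0,-0.4,0,255],[0,0,-0.8,0,255],[0,0,-1.1,0,255],[0,0,-1.4,0,255],[0,0,-1.6,0,255]]}}

```text
time_s: 26.4
eef_pos: [0.5967, -0.0138, 0.0552]
tcp_rot: [0.717, 0.697, -0.0, 0.0]
ft_force: [-6.9, -1.4, 19.5]
width: 0.56
```

Call:
{"api": "drive_tool", "payload": {"deltas": [[0,0,0.1,0,200],[0,0,0.1,0,160],[0,0,0.1,0,120],[0,0,0.1,0,80],[0,0,0.1,0,50]]}}

```text
time_s: 26.9
eef_pos: [0.5965, -0.0139, 0.0554]
tcp_rot: [0.717, 0.697, 0.0, 0.0]
ft_force: [-0.1, -0.1, 0.7]
width: 0.683
```

Call:
{"api": "drive_tool", "payload": {"deltas": [[0,0,2.5,0,50],[0,0,5.5,0,50],[0,0,9,0,50],[-1,-1,12,0,50],[-4,-4,12,0,50]]}}

```text
time_s: 27.4
eef_pos: [0.5614, -0.0497, 0.1804]
tcp_rot: [0.715, 0.699, 0.005, 0.003]
ft_force: [0.8, -0.8, 0.4]
width: 0.802
```

Call:
{"api": "drive_tool", "payload": {"deltas": [[-3,-2.2,0,0,50],[-6,-4.4,0,0,50],[-9.8,-6.4,0,0,50],[-9.8,-6.4,0,0,50],[-9.8,-6.4,0,0,50]]}}

```text
time_s: 27.9
eef_pos: [0.4579, -0.1191, 0.1755]
tcp_rot: [0.718, 0.696, -0.0, 0.001]
ft_force: [0.7, -0.2, 0.2]
width: 0.802
```

Run:
```python
from jo import *
e=dict(est); e["rack"]=(.5988,.0372,np.radians(-2.1))
jo("w12",e)
S=cap("scene");draw(S,190,350,110,230,5,"s12",e)
```

```text
27.95 [ 1.02  0.37 -0.97  2.02  0.37  0.94 -0.18] [ 0.4591 -0.118   0.1757] [0.718 0.697 0.    0.001] [0.3 1.2 0.1] 0.805
```

View pics/w12.png

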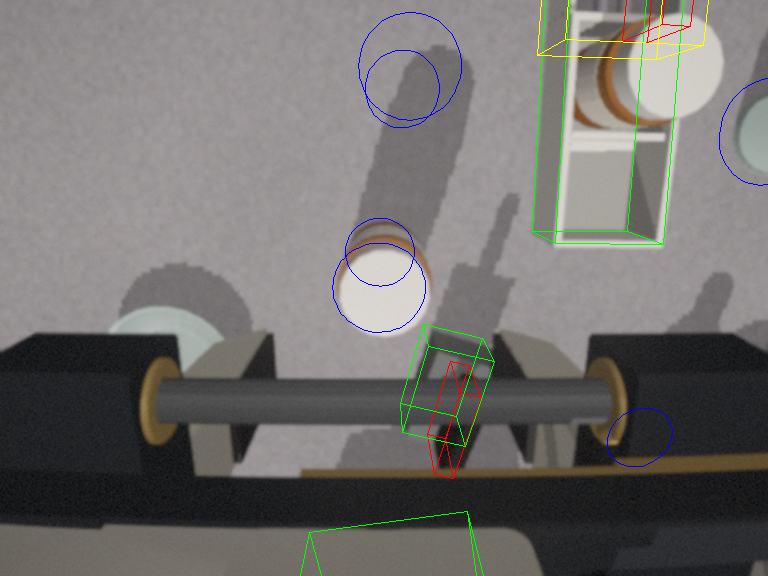

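View pics/s12.png

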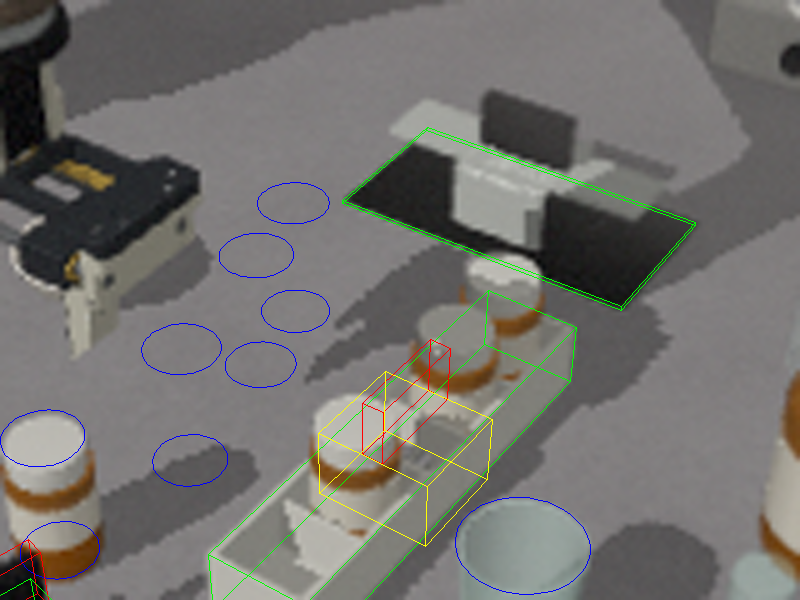

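Call:
{"api": "drive_tool", "payload": {"deltas": [[-0.1,-0.1,-3.5,0,50],[-0.1,-0.15,-7,0,50],[-0.1,-0.15,-10,0,50],[-0.1,-0.15,-11.7,0,50],[-0.1,-0.15,-12.5,0,50]]}}

```text
time_s: 28.5
eef_pos: [0.4577, -0.1173, 0.0485]
tcp_rot: [0.716, 0.698, 0.0, -0.001]
ft_force: [-0.5, 0.3, 0.7]
width: 0.802
```

Call:
{"api": "drive_tool", "payload": {"deltas": [[0,0,0,0,80],[0,0,0,0,120],[0,0,0,0,160],[0,0,0,0,200],[0,0,0,0,255]]}}

```text
time_s: 29.0
eef_pos: [0.4585, -0.1195, 0.0512]
tcp_rot: [0.717, 0.697, 0.001, 0.001]
ft_force: [0.3, 0.7, 4.3]
width: 0.56
```

Call:
{"api": "drive_tool", "payload": {"deltas": [[0,0,0,0,255],[0,0,1,0,255],[0,0,3.5,0,255],[0,0,6,0,255],[0,0,7,0,255]]}}

```text
time_s: 29.5
eef_pos: [0.458, -0.1197, 0.1222]
tcp_rot: [0.717, 0.697, 0.0, 0.001]
ft_force: [1.2, -0.2, -1.4]
width: 0.561
```

Call:
{"api": "drive_tool", "payload": {"deltas": [[3.5,1.2,0,0,255],[7,2.4,0,0,255],[10.5,3.6,0,0,255],[13.6,4.4,0,0,255],[13.6,4.4,0,0,255]]}}

```text
time_s: 30.0
eef_pos: [0.5969, -0.0731, 0.1203]
tcp_rot: [0.717, 0.697, 0.002, 0.0]
ft_force: [-0.7, -0.2, -0.7]
width: 0.558
```

Call:
{"api": "drive_tool", "payload": {"deltas": [[0,0,0,0,255],[0,0,-1.5,0,255],[0,0,-3,0,255],[0,0,-4,0,255],[0,0,-5,0,255]]}}

```text
time_s: 30.5
eef_pos: [0.5922, -0.0759, 0.0686]
tcp_rot: [0.717, 0.697, -0.001, -0.001]
ft_force: [0.0, -0.9, -1.5]
width: 0.56
```

Call:
{"api": "drive_tool", "payload": {"deltas": [[0,0,-0.4,0,255],[0,0,-0.8,0,255],[0,0,-1.1,0,255],[0,0,-1.4,0,255],[0,0,-1.6,0,255]]}}

```text
time_s: 31.0
eef_pos: [0.5937, -0.0753, 0.0552]
tcp_rot: [0.717, 0.697, -0.0, 0.0]
ft_force: [-6.7, -0.5, 19.5]
width: 0.559
```

Call:
{"api": "drive_tool", "payload": {"deltas": [[0,0,0.1,0,200],[0,0,0.1,0,160],[0,0,0.1,0,120],[0,0,0.1,0,80],[0,0,0.1,0,50]]}}

```text
time_s: 31.5
eef_pos: [0.5935, -0.0754, 0.0553]
tcp_rot: [0.717, 0.697, 0.0, 0.0]
ft_force: [-0.3, -0.2, 0.1]
width: 0.687
```

Call:
{"api": "drive_tool", "payload": {"deltas": [[0,0,2.5,0,50],[0,0,5.5,0,50],[0,0,9,0,50],[-1,-2,12,-0.1,80],[-4,-5,12,-0.2,100]]}}

```text
time_s: 32.0
eef_pos: [0.5587, -0.1228, 0.1803]
tcp_rot: [0.783, 0.622, 0.004, 0.003]
ft_force: [-0.4, -1.4, 0.3]
width: 0.677
```

Call:
{"api": "drive_tool", "payload": {"deltas": [[-2,-3,0.5,0,100],[-4,-6,1,0,100],[-5.6,-8.5,1,0,100],[-5.6,-10.5,1,0,100],[-5.6,-10.5,1,0,100]]}}

```text
time_s: 32.5
eef_pos: [0.4964, -0.2345, 0.1852]
tcp_rot: [0.785, 0.619, -0.001, 0.001]
ft_force: [-0.4, 0.1, -0.7]
width: 0.608
```

Run:
```python
from jo import *
e=dict(est); e["rack"]=(.5988,.0372,np.radians(-2.1))
jo("w13",e)
S=cap("scene");draw(S,190,350,110,230,5,"s13",e)
```

```text
32.55 [ 1.06  0.46 -0.85  1.84  0.41  1.02 -0.19] [ 0.4971 -0.2318  0.1853] [0.784 0.62  0.    0.   ] [-0.2  0.3 -0.6] 0.607
```

View pics/w13.png

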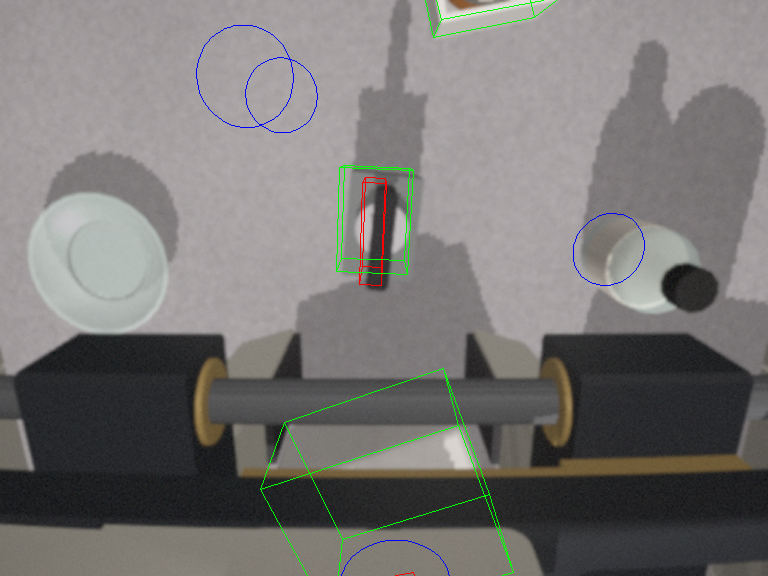

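View pics/s13.png

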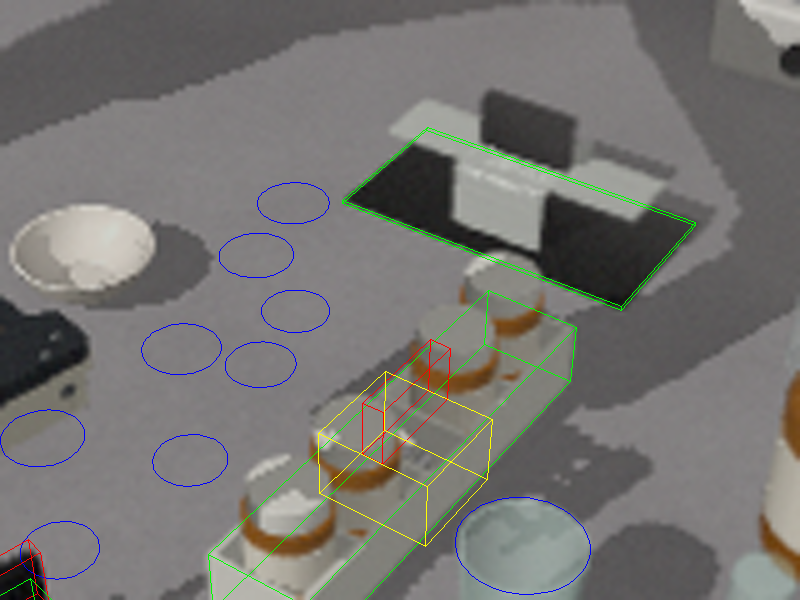

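Run:
```python
from jo import *
W=cap("wrist")
im,o=crop(W,210,300,100,200,6);cv2.imwrite("pics/z3.png",im)
```

```text
(no output)
```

View pics/z3.png

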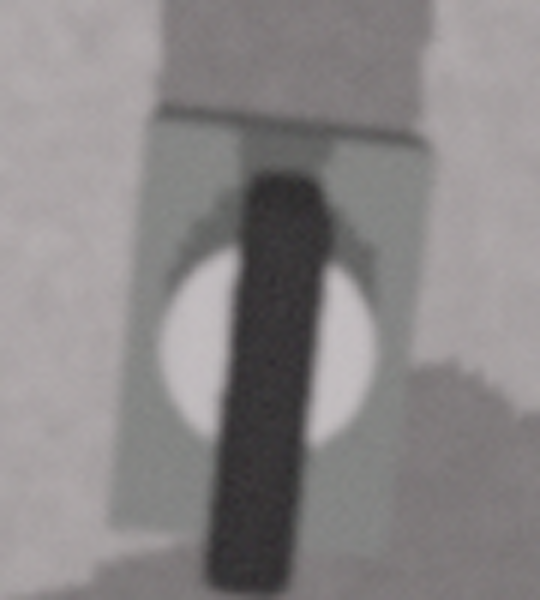

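```bash
cat > keyfit.py <<'E'
from jo import *
from scipy.optimize import minimize
def maskbox(W,P,k=4,o=np.array([210,100]),sz=(90,100)):
    p=((proj(W,P)-o+.5)*k).astype(np.int32); h=cv2.convexHull(p.reshape(-1,1,2)); m=np.zeros((sz[1]*k,sz[0]*k),np.uint8); cv2.fillConvexPoly(m,h,1); return m
def fit(W,g,z0,z1,dims=(.054,.012),o=np.array([210,100]),sz=(90,100),thr=75):
    k=4
    im=cv2.resize(W["pixels"][o[1]:o[1]+sz[1],o[0]:o[0]+sz[0]],None,fx=k,fy=k,interpolation=cv2.INTER_CUBIC)
    m=(im.max(2)<thr).astype(np.uint8)
    n,l,st,_=cv2.connectedComponentsWithStats(m); i=1+np.argmax(st[1:,4]); m=(l==i).astype(np.uint8)
    cv2.imwrite("pics/m.png",m*255)
    def cost(q): 
        a=maskbox(W,box(q[0]/100,q[1]/100,q[2],*dims,z0,z1),k,o,sz); return 1-(a&m).sum()/max(1,(a|m).sum())
    best=None
    for d in (-.05,0,.05):
        r=minimize(cost,[g[0]*100,g[1]*100,g[2]+d],method="Nelder-Mead",options=dict(initial_simplex=[[g[0]*100+a,g[1]*100+b,g[2]+d+c] for a,b,c in ((-.3,-.3,0),(.5,0,0),(0,.5,0),(0,0,.1))],maxiter=300))
        if best is None or r.fun<best.fun: best=r
    return best.x[0]/100,best.x[1]/100,np.degrees(best.x[2]),best.fun
E
python3 - <<'E'
from keyfit import *
W=cap("wrist")
print(fit(W,(.4975,-.2091,np.radians(74)),.044,.086))
f=lambda p:(p[0]/6+210-.4,p[1]/6+100-.4)
q=np.array([back(W,f(p),.04)[:2] for p in [(150,118),(430,150),(388,555),(110,525)]]);e=np.diff(np.vstack([q,q[:1]]),axis=0)
print(q.mean(0),np.linalg.norm(e,axis=1),np.degrees(np.arctan2(e[:,1],e[:,0])))
print(back(W,f((268,345)),.044))
E
```

```text
(np.float64(0.501043026915888), np.float64(-0.21441183006863304), np.float64(69.91792736110074), np.float64(0.17086215917679204))
[ 0.50194409 -0.21233092] [0.04223193 0.06336042 0.04405992 0.06336131] [ -19.51073395 -107.98410796  160.51946722   70.3627046 ]
[ 0.50180659 -0.21209025  0.044     ]
```

View pics/m.png

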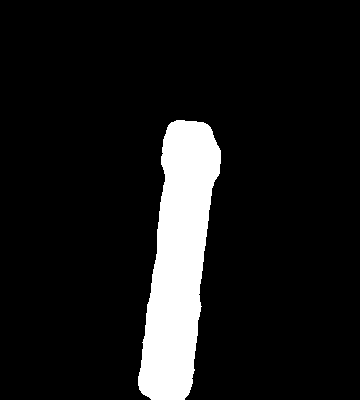

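Call:
{"api": "drive_tool", "payload": {"deltas": [[0.5,2,0,-0.1,150],[0.5,2,-1.5,-0.1,150],[0.5,2,-3,-0.1,150],[0.5,2,-3.5,-0.1,150],[0.5,2,-3.5,-0.1,150]]}}

```text
time_s: 33.2
eef_pos: [0.501, -0.2104, 0.1484]
tcp_rot: [0.813, 0.582, -0.001, -0.001]
ft_force: [0.2, -0.1, -0.1]
width: 0.408
```

Run:
```python
from jo import *
e=dict(est); e["key"]=(.502,-.2123,np.radians(71))
jo("w14",e)
```

```text
33.25 [ 0.98  0.5  -0.81  1.88  0.44  0.95 -0.35] [ 0.5017 -0.2105  0.1492] [ 0.813  0.582 -0.    -0.001] [ 0.3 -0.4  0.1] 0.414
```

View pics/w14.png

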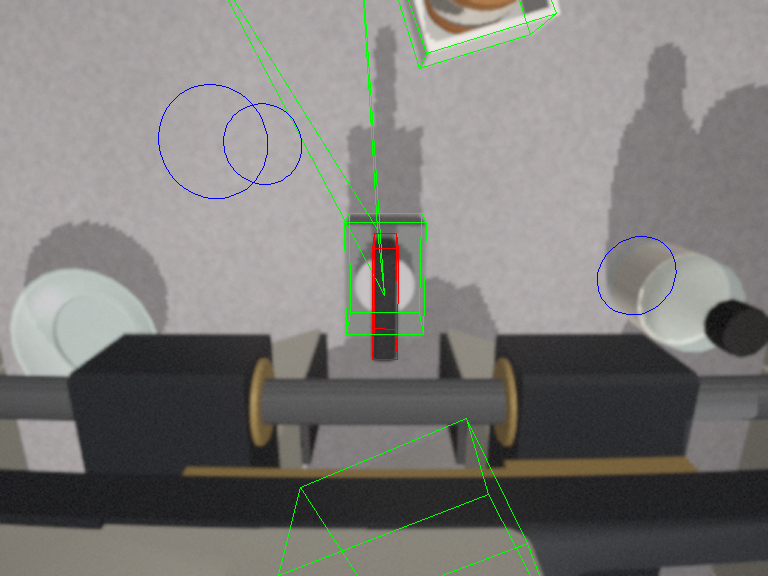

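Call:
{"api": "drive_tool", "payload": {"deltas": [[0,-0.15,-3,0,150],[0,-0.15,-6,0,150],[0,-0.15,-8,0,150],[0,-0.15,-9.2,0,150],[0,-0.15,-9.6,0,150]]}}

```text
time_s: 33.75
eef_pos: [0.5019, -0.2119, 0.0533]
tcp_rot: [0.813, 0.582, -0.0, -0.001]
ft_force: [-0.1, -0.1, -0.4]
width: 0.414
```

Call:
{"api": "drive_tool", "payload": {"deltas": [[0,0,0,0,190],[0,0,0,0,210],[0,0,0,0,255],[0,0,0,0,255],[0,0,0,0,255]], "squeeze": 40}}

```text
time_s: 34.25
eef_pos: [0.5029, -0.2122, 0.0551]
tcp_rot: [0.813, 0.582, 0.0, 0.001]
ft_force: [-0.7, -0.8, 4.2]
width: 0.13
```

Call:
{"api": "drive_tool", "payload": {"deltas": [[0,0,0,0,255],[0,0,0.5,0,255],[0,0,1.5,0,255],[0,0,2.5,0,255],[0,0,3.5,0,255]]}}

```text
time_s: 34.75
eef_pos: [0.5025, -0.2119, 0.0903]
tcp_rot: [0.813, 0.582, 0.0, 0.0]
ft_force: [-0.0, -0.2, -0.3]
width: 0.128
```

Call:
{"api": "drive_tool", "payload": {"deltas": [[0,0,3,0,255],[0,0,6,0,255],[0,0,9,0,255],[0,0,10.5,0.1,255],[0,0,10.5,0.2,255]]}}

```text
time_s: 35.25
eef_pos: [0.5043, -0.2123, 0.1979]
tcp_rot: [0.75, 0.662, 0.001, 0.003]
ft_force: [-0.1, -0.3, -0.5]
width: 0.131
```

Call:
{"api": "drive_tool", "payload": {"deltas": [[1.2,-3,0,0.14,255],[2.4,-6,0,0.28,255],[3.6,-9,0,0.42,255],[4.8,-12,0,0.56,255],[5.5,-15,0,0.7,255]]}}

```text
time_s: 35.75
eef_pos: [0.558, -0.3631, 0.1951]
tcp_rot: [0.477, 0.879, 0.0, 0.0]
ft_force: [0.3, 1.1, -0.1]
width: 0.127
```

Call:
{"api": "drive_tool", "payload": {"deltas": [[0,-2,0,0.14,255],[0,-4,0,0.28,255],[0,-4,0,0.42,255],[0,-4,0,0.56,255],[0,-4,0,0.7,255]]}}

```text
time_s: 36.25
eef_pos: [0.5571, -0.4023, 0.1949]
tcp_rot: [0.147, 0.989, 0.0, 0.0]
ft_force: [0.5, -0.2, 0.2]
width: 0.128
```

Call:
{"api": "drive_tool", "payload": {"deltas": [[0,0,0,0.14,255],[0,0,0,0.28,255],[0,0,0,0.29,255],[0,0,0,0.29,255],[0,0,0,0.29,255]]}}

```text
time_s: 36.75
eef_pos: [0.5573, -0.402, 0.1945]
tcp_rot: [0.006, 1.0, -0.0, 0.0]
ft_force: [-0.1, 0.3, -0.9]
width: 0.127
```

Run:
```python
from jo import *
jo("w15",est)
```

```text
36.8 [ 1.25  0.85 -1.13  1.46  0.77  1.32  1.62] [ 0.5573 -0.4019  0.1945] [ 0.006  1.    -0.    -0.   ] [0.3 0.5 0. ] 0.129
```

View pics/w15.png

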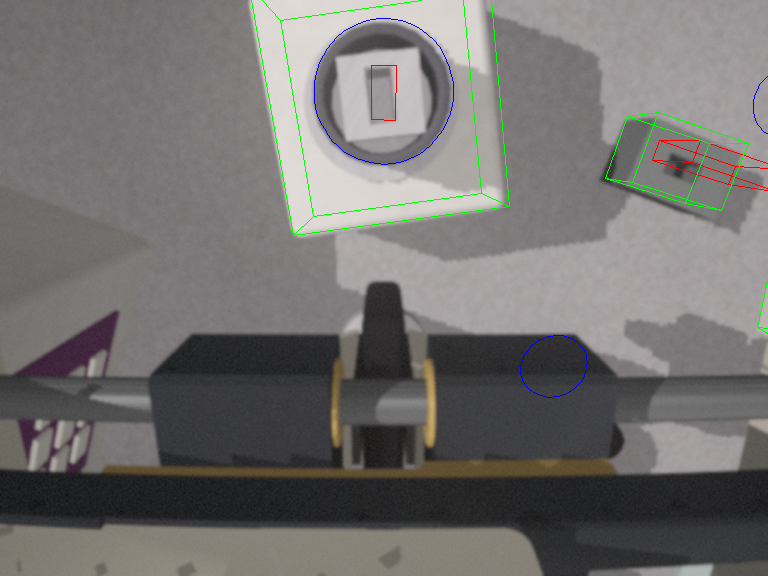

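Run:
```python
from jo import *
W=cap("wrist")
im,o=crop(W,205,305,10,110,6);cv2.imwrite("pics/z4.png",im)
```

```text
(no output)
```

View pics/z4.png

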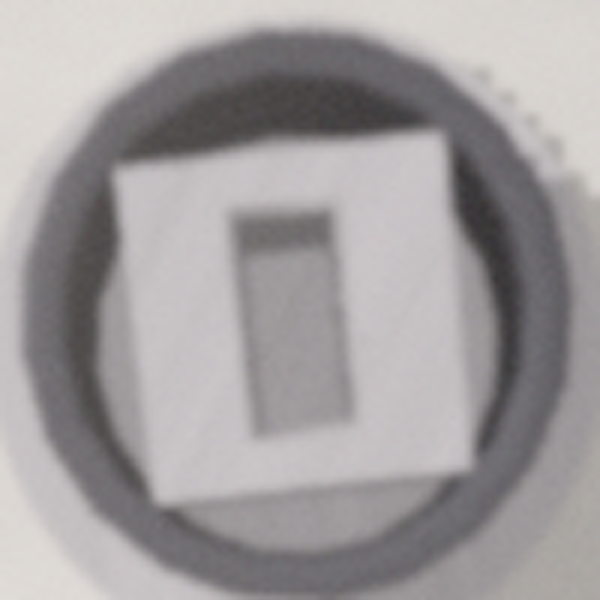

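Run:
```python
from jo import *
W=cap("wrist")
f=lambda p:(p[0]/6+205-.42,p[1]/6+10-.42)
for ps in ([(230,212),(333,210),(354,422),(255,437)],[(115,167),(444,133),(473,467),(157,502)]):
  q=np.array([back(W,f(p),.119)[:2] for p in ps]);e=np.diff(np.vstack([q,q[:1]]),axis=0)
  print(q.mean(0),np.linalg.norm(e,axis=1),np.degrees(np.arctan2(e[:,1],e[:,0])))
s=status.sense();print(s["eef_pos"],s["tcp_rot"])
im,o=crop(W,170,340,170,310,4.5);cv2.imwrite("pics/z5.png",im)
```

```text
[ 0.46521062 -0.40297604] [0.01132025 0.0226773  0.0112375  0.02411572] [  90.35465329    5.46737118  -82.34184793 -174.42351853]
[ 0.46501397 -0.40251095] [0.03613719 0.03564842 0.03591425 0.03602291] [  94.8837922     5.42977573  -84.52323263 -174.21822102]
[ 0.55736383 -0.4018891   0.19444911] [ 5.48451839e-03  9.99984941e-01 -1.92253043e-04 -3.21983880e-05]
```

View pics/z5.png

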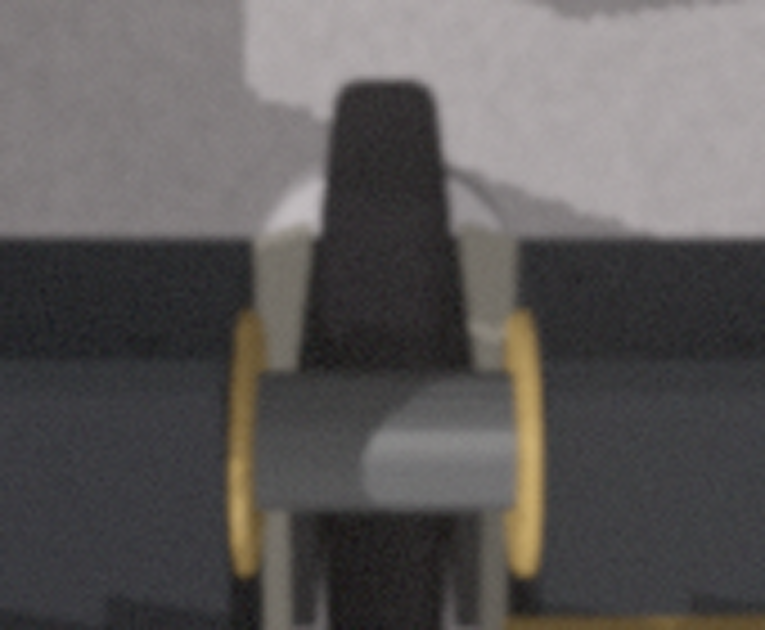

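Call:
{"api": "drive_tool", "payload": {"deltas": [[-3,-0.1,0,0.107,255],[-6,-0.1,0,0.107,255],[-8.5,-0.1,0,0.107,255],[-9.2,-0.1,0,0.107,255],[-9.2,-0.1,0,0.107,255]]}}

```text
time_s: 37.4
eef_pos: [0.4645, -0.4037, 0.1944]
tcp_rot: [-0.048, 0.999, -0.0, -0.0]
ft_force: [0.1, 0.6, -1.1]
width: 0.127
```

Call:
{"api": "drive_tool", "payload": {"deltas": [[0,0,0,0,255],[0,0,-0.5,0,255],[0,0,-1,0,255],[0,0,-1.5,0,255],[0,0,-1.8,0,255]]}}

```text
time_s: 37.9
eef_pos: [0.4655, -0.4024, 0.1753]
tcp_rot: [-0.049, 0.999, 0.0, -0.0]
ft_force: [-0.7, -1.0, -1.5]
width: 0.128
```

Run:
```python
from jo import *
S=cap("scene");s=status.sense();print(s["eef_pos"],s["tcp_rot"],s["ft_force"],s["joints"])
e=dict(est);e["slot"]=(.4651,-.4027,np.radians(5.5))
im,o=crop(S,70,180,200,300,6)
z=s["eef_pos"][2]-.047;a=2*np.arctan2(s["tcp_rot"][1],s["tcp_rot"][0])-np.pi
drawbox(im,S,box(s["eef_pos"][0],s["eef_pos"][1],a,.020,.008,z+.012,z+.03),(0,0,255),6,o)
drawbox(im,S,box(s["eef_pos"][0],s["eef_pos"][1],a,.014,.0036,z,z),(0,0,255),6,o)
drawbox(im,S,box(*e["slot"],.023,.011,.119,.119),(0,255,0),6,o)
cv2.imwrite("pics/s15.png",im)
T=cap("top");im,o=crop(T,350,430,190,270,7);cv2.imwrite("pics/t15.png",im)
```

```text
[ 0.46519872 -0.40241544  0.17498462] [-4.88378013e-02  9.98806469e-01  5.44557256e-04 -4.58225293e-04] [-1.03711968  0.80753365 -1.35899282] [ 1.45692536  0.79084978 -1.19733782  1.67434723  0.77634873  1.23481735
  1.74872478]
```

View pics/s15.png

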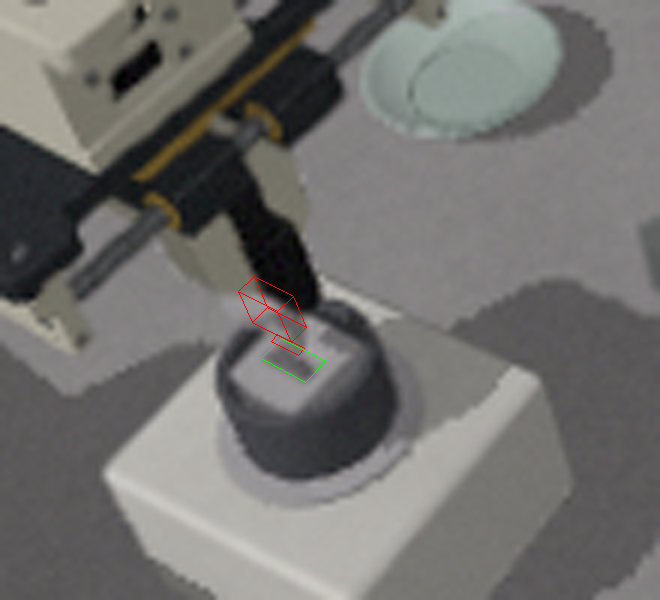

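Call:
{"api": "drive_tool", "payload": {"deltas": [[0,0,-0.4,0,255],[0,0,-0.8,0,255],[0,0,-1.2,0,255],[0,0,-1.5,0,255],[0,0,-1.8,0,255]]}}

```text
time_s: 38.5
eef_pos: [0.4653, -0.4029, 0.1579]
tcp_rot: [-0.049, 0.999, 0.0, -0.0]
ft_force: [-0.0, 0.0, -0.9]
width: 0.127
```

No resistance; the tip is about 8 mm into the slot.

Call:
{"api": "drive_tool", "payload": {"deltas": [[0,0,-0.3,0,255],[0,0,-0.6,0,255],[0,0,-0.9,0,255],[0,0,-1.2,0,255],[0,0,-1.4,0,255]]}}

```text
time_s: 39.0
eef_pos: [0.4652, -0.4029, 0.1439]
tcp_rot: [-0.049, 0.999, 0.0, -0.0]
ft_force: [-0.7, -0.2, -0.2]
width: 0.129
```

Call:
{"api": "drive_tool", "payload": {"deltas": [[0,0,-0.2,0,255],[0,0,-0.4,0,255],[0,0,-0.6,0,255],[0,0,-0.7,0,255],[0,0,-0.8,0,255]]}}

```text
time_s: 39.5
eef_pos: [0.4652, -0.4029, 0.1361]
tcp_rot: [-0.049, 0.999, 0.0, -0.0]
ft_force: [-1.0, -0.1, -0.1]
width: 0.126
```

Call:
{"api": "drive_tool", "payload": {"deltas": [[0,0,-0.1,0,255],[0,0,-0.2,0,255],[0,0,-0.2,0,255],[0,0,-0.3,0,255],[0,0,-0.3,0,255]]}}

```text
time_s: 40.0
eef_pos: [0.4653, -0.403, 0.1341]
tcp_rot: [-0.049, 0.999, -0.0, -0.0]
ft_force: [-4.5, -0.2, 5.5]
width: 0.134
```

Call:
{"api": "drive_tool", "payload": {"deltas": [[0,0,-0.1,0,255],[0,0,-0.1,0,255],[0,0,-0.1,0,255],[0,0,-0.1,0,255],[0,0,0.1,0,255]], "squeeze": 55}}

```text
time_s: 40.5
eef_pos: [0.4652, -0.403, 0.1347]
tcp_rot: [-0.049, 0.999, -0.0, -0.0]
ft_force: [-1.3, 0.1, -0.9]
width: 0.127
```

Call:
{"api": "drive_tool", "payload": {"deltas": [[0,0,0,-0.08,255],[0,0,0,-0.16,255],[0,0,0,-0.24,255],[0,0,0,-0.32,255],[0,0,0,-0.4,255]]}}

```text
time_s: 41.0
eef_pos: [0.465, -0.4017, 0.1342]
tcp_rot: [0.152, 0.988, 0.001, -0.001]
ft_force: [-3.8, 2.4, 3.2]
width: 0.126
```

Run:
```python
from h import *
s=status.sense();print(s["eef_pos"],s["tcp_rot"],s["ft_force"],s["wrist_torque"],s["joints"])
```

```text
[ 0.46496389 -0.401681    0.13415022] [ 1.52010441e-01  9.88378366e-01  6.81322347e-04 -7.52709227e-04] [-3.84440147  2.36999074  3.22747155] [0.6299965  0.72159016 0.07088236] [ 1.40176111  0.78250183 -1.08099377  1.70679174  0.75608646  1.13350414
  1.35977105]
```

Call:
{"api": "drive_tool", "payload": {"deltas": [[0,0,0,-0.08,255],[0,0,0,-0.16,255],[0,0,0,-0.24,255],[0,0,0,-0.32,255],[0,0,0,-0.4,255]]}}

```text
time_s: 41.5
eef_pos: [0.465, -0.4018, 0.1342]
tcp_rot: [0.345, 0.938, 0.0, -0.001]
ft_force: [-3.0, 2.0, 3.1]
width: 0.127
```

Call:
{"api": "drive_tool", "payload": {"deltas": [[0,0,0,-0.08,255],[0,0,0,-0.16,255],[0,0,0,-0.24,255],[0,0,0,-0.32,255],[0,0,0,-0.4,255]]}}

```text
time_s: 42.0
eef_pos: [0.465, -0.4018, 0.1341]
tcp_rot: [0.525, 0.851, 0.0, -0.001]
ft_force: [-3.6, 2.7, 2.5]
width: 0.127
```

Call:
{"api": "drive_tool", "payload": {"deltas": [[0,0,0,-0.04,255],[0,0,0,-0.08,255],[0,0,0,-0.12,255],[0,0,0,-0.16,255],[0,0,0,-0.2,255]]}}

```text
time_s: 42.5
eef_pos: [0.465, -0.4019, 0.1341]
tcp_rot: [0.607, 0.795, 0.0, -0.001]
ft_force: [-2.5, 2.1, 3.0]
width: 0.13
```

Run:
```python
from h import *
s=status.sense();print(s["eef_pos"],s["tcp_rot"],s["ft_force"],s["wrist_torque"],s["joints"])
a=np.degrees(2*np.arctan2(s["tcp_rot"][1],s["tcp_rot"][0]))-90;print("tool y",a)
```

```text
[ 0.46504558 -0.40186148  0.13414709] [ 6.06570389e-01  7.95029379e-01  1.36219835e-04 -7.93823268e-04] [-2.52515501  2.08421434  2.98013811] [0.46012618 0.6130032  0.08282805] [ 1.2888393   0.67485402 -0.87441612  1.71012019  0.58783138  1.04237272
  0.47997437]
tool y 15.316110095922994
```

Call:
{"api": "drive_tool", "payload": {"deltas": [[0,0,0,-0.02,255],[0,0,0,-0.04,255],[0,0,0,-0.06,255],[0,0,0,-0.08,255],[0,0,0,-0.08,255]]}}

```text
time_s: 43.0
eef_pos: [0.465, -0.4019, 0.1341]
tcp_rot: [0.638, 0.77, 0.0, -0.001]
ft_force: [-4.6, 2.8, 4.5]
width: 0.13
```

Run:
```python
from h import *
s=status.sense();print(s["eef_pos"],s["tcp_rot"],s["ft_force"],s["wrist_torque"])
a=np.degrees(2*np.arctan2(s["tcp_rot"][1],s["tcp_rot"][0]))-90;print("tool y",a)
T=cap("top");cv2.imwrite("pics/t16.png",cv2.resize(T["pixels"][190:270,350:430],None,fx=7,fy=7))
W=cap("wrist","w16")
```

```text
[ 0.46504173 -0.40193964  0.1341239 ] [ 6.37621737e-01  7.70349184e-01  1.32587786e-04 -7.98901436e-04] [-4.57736302  2.78160953  4.50722988] [0.80951624 0.86644888 0.03062309]
tool y 10.770556629883103
```

View pics/w16.png

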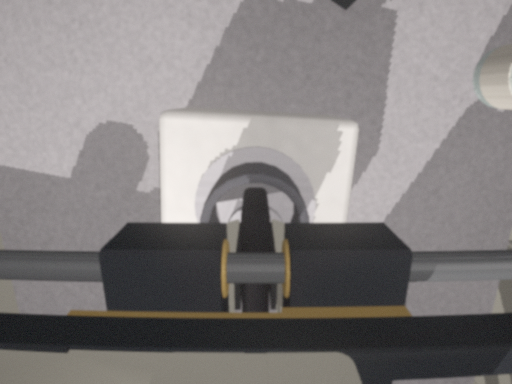

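Call:
{"api": "drive_tool", "payload": {"deltas": [[0,0,0,-0.015,255],[0,0,0,-0.03,255],[0,0,0,-0.045,255],[0,0,0,-0.06,255],[0,0,0,-0.06,255]]}}

```text
time_s: 43.6
eef_pos: [0.4651, -0.402, 0.1341]
tcp_rot: [0.66, 0.751, 0.0, -0.001]
ft_force: [-3.5, 3.1, 5.1]
width: 0.129
```

Run:
```python
from h import *
s=status.sense();print(s["eef_pos"],s["tcp_rot"],s["ft_force"],s["wrist_torque"],s["effort"])
a=np.degrees(2*np.arctan2(s["tcp_rot"][1],s["tcp_rot"][0]))-90;print("tool y",a)
W=cap("wrist","w17"); cv2.imwrite("pics/z6.png",cv2.resize(W["pixels"][100:230,150:370],None,fx=3.6,fy=3.6,interpolation=2))
```

```text
[ 0.46505515 -0.40198606  0.13414764] [ 6.60372488e-01  7.50937818e-01  8.39887846e-05 -7.50812718e-04] [-3.45648901  3.12887897  5.09173588] [0.80945447 0.89952463 0.01306618] [ 2.49984552e-02 -5.25251913e+01 -1.33198902e+01 -2.47630584e+01
  6.64697494e-01 -1.73200350e+00 -1.97036737e-01]
tool y 7.343397200662963
```

View pics/z6.png

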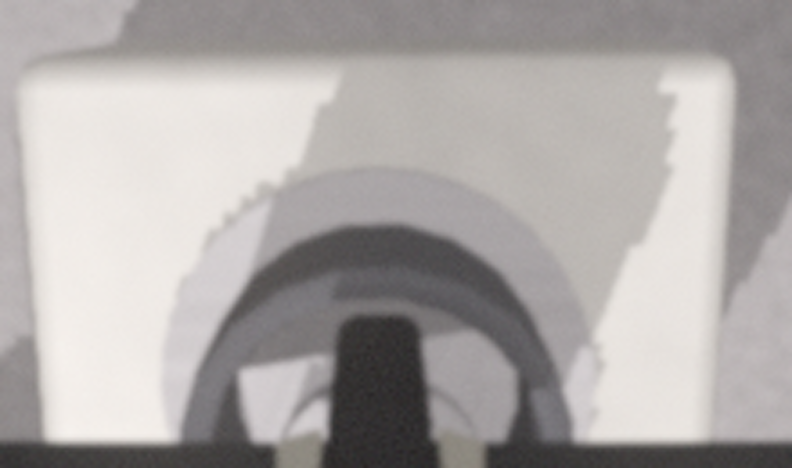

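Call:
{"api": "drive_tool", "payload": {"deltas": [[0,0,0,-0.015,255],[0,0,0,-0.03,255],[0,0,0,-0.045,255],[0,0,0,-0.06,255],[0,0,0,-0.06,255]]}}

```text
time_s: 44.15
eef_pos: [0.465, -0.4019, 0.1341]
tcp_rot: [0.682, 0.731, -0.0, -0.001]
ft_force: [-4.2, 3.2, 4.5]
width: 0.122
```

Run:
```python
from h import *
s=status.sense();print(s["eef_pos"],s["tcp_rot"],s["ft_force"],s["wrist_torque"],s["effort"])
a=np.degrees(2*np.arctan2(s["tcp_rot"][1],s["tcp_rot"][0]))-90;print("tool y",a)
W=cap("wrist","w18"); cv2.imwrite("pics/z7.png",cv2.resize(W["pixels"][100:230,150:370],None,fx=3.6,fy=3.6,interpolation=2))
```

```text
[ 0.4650362  -0.40192504  0.13411915] [ 6.82101322e-01  7.31257288e-01 -1.08121602e-04 -7.43483676e-04] [-4.19786343  3.2191935   4.54867986] [0.78491659 0.93729019 0.55906941] [  0.35138167 -52.50897288 -12.81755537 -25.03943324   0.34899593
  -1.78990714  -0.66772694]
tool y 3.983836241453062
```

View pics/z7.png

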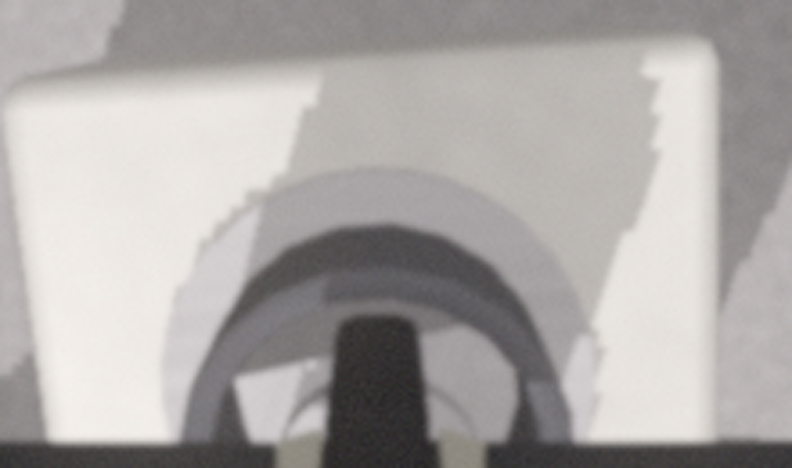

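Call:
{"api": "drive_tool", "payload": {"deltas": [[0,0,0,-0.015,255],[0,0,0,-0.03,255],[0,0,0,-0.045,255],[0,0,0,-0.05,255],[0,0,0,-0.05,255]]}}

```text
time_s: 44.7
eef_pos: [0.465, -0.4018, 0.1341]
tcp_rot: [0.7, 0.714, -0.0, -0.001]
ft_force: [-4.9, 2.6, 5.2]
width: 0.129
```

Run:
```python
from h import *
s=status.sense();print(s["eef_pos"],s["tcp_rot"],s["ft_force"],s["wrist_torque"],s["effort"])
a=np.degrees(2*np.arctan2(s["tcp_rot"][1],s["tcp_rot"][0]))-90;print("tool y",a)
W=cap("wrist","w19"); cv2.imwrite("pics/z8.png",cv2.resize(W["pixels"][100:230,150:370],None,fx=3.6,fy=3.6,interpolation=2))
```

```text
[ 0.46504554 -0.40180516  0.13412547] [ 6.99650446e-01  7.14484882e-01 -2.50257972e-04 -7.37058864e-04] [-4.94133453  2.6180373   5.1603717 ] [0.76320239 0.94467619 0.90736369] [  0.61389981 -52.44505763 -12.3980552  -25.24960399   0.12097748
  -1.84227772  -0.96430689]
tool y 1.202034044494198
```

View pics/z8.png

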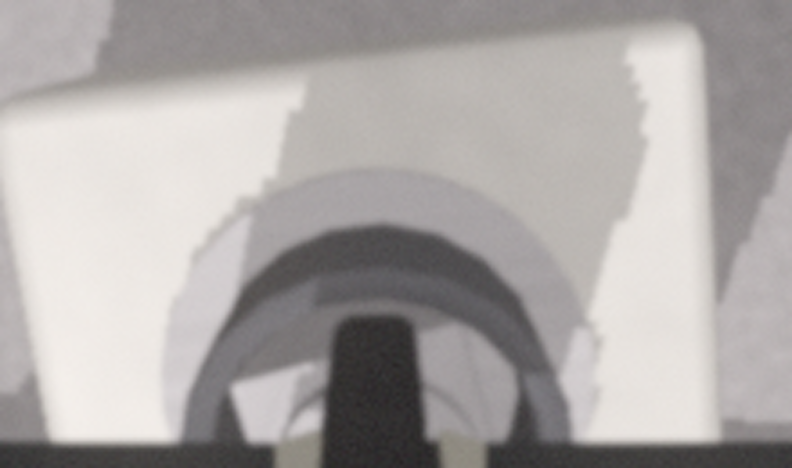

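Call:
{"api": "drive_tool", "payload": {"deltas": [[0,0,0,0.05,255],[0,0,0,0.1,255],[0,0,0,0.14,255],[0,0,0,0.14,255],[0,0,0,0.14,255]]}}

```text
time_s: 45.25
eef_pos: [0.4649, -0.402, 0.1341]
tcp_rot: [0.649, 0.761, 0.0, -0.001]
ft_force: [-3.9, 2.8, 5.6]
width: 0.126
```

Run:
```python
from h import *
s=status.sense();print(s["eef_pos"],s["tcp_rot"],s["ft_force"],s["wrist_torque"])
```

```text
[ 0.46493935 -0.40204786  0.13411671] [ 6.49004446e-01  7.60784132e-01  1.41940312e-04 -8.44551610e-04] [-3.90410051  2.75095821  5.63978538] [0.85062007 0.97016931 0.00774681]
```

Call:
{"api": "drive_tool", "payload": {"deltas": [[0,0,0,0,225],[0,0,0,0,215],[0,0,0,0,200],[0,0,0,0,180],[0,0,0,0,150]]}}

```text
time_s: 45.75
eef_pos: [0.4658, -0.4031, 0.1343]
tcp_rot: [0.649, 0.761, 0.0, 0.0]
ft_force: [0.2, -0.2, 0.1]
width: 0.336
```

Call:
{"api": "drive_tool", "payload": {"deltas": [[0,0,1.5,0,150],[0,0,4,0,150],[0,0,7,0,150],[0,0,10,0,150],[0,0,10,0,150]]}}

```text
time_s: 46.25
eef_pos: [0.4684, -0.404, 0.2401]
tcp_rot: [0.649, 0.761, 0.0, 0.004]
ft_force: [-0.2, -0.0, 0.7]
width: 0.413
```

Call:
{"api": "drive_tool", "payload": {"deltas": [[0,-3,0,0,150],[0,-6,0,0,150],[0,-9,0,0,150],[0,-9,0,0,150],[0,-9,0,0,150]]}}

```text
time_s: 46.75
eef_pos: [0.4651, -0.4931, 0.2341]
tcp_rot: [0.65, 0.76, 0.0, -0.0]
ft_force: [0.9, 0.2, 1.1]
width: 0.411
```

Run:
```python
from jo import *
e=dict(est);jo("w20",e)
T=cap("top");im,o=crop(T,350,430,190,270,7);cv2.imwrite("pics/t20.png",im)
S=cap("scene");im,o=crop(S,70,180,200,300,6);cv2.imwrite("pics/s20.png",im)
```

```text
46.8 [ 1.33  0.66 -0.88  1.46  0.52  1.27  0.56] [ 0.4657 -0.4919  0.2343] [ 0.649  0.761  0.001 -0.   ] [0.8 0.  0.4] 0.41
```

View pics/w20.png

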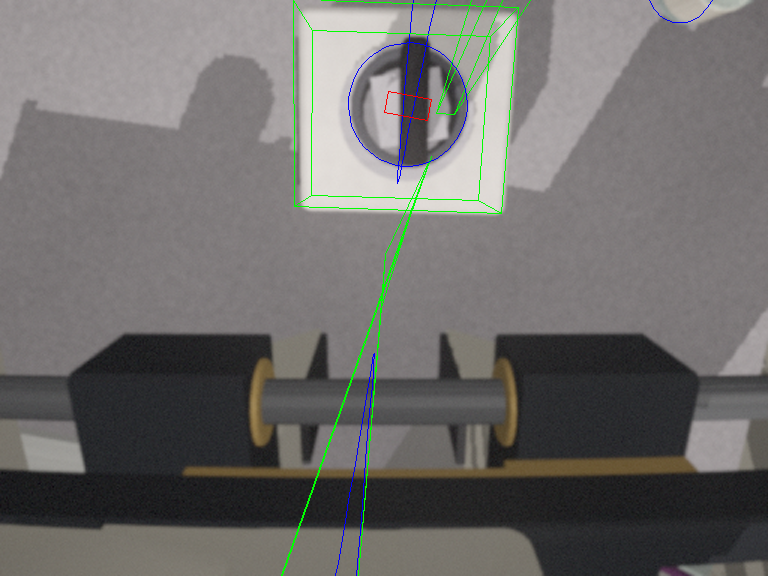

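View pics/s20.png

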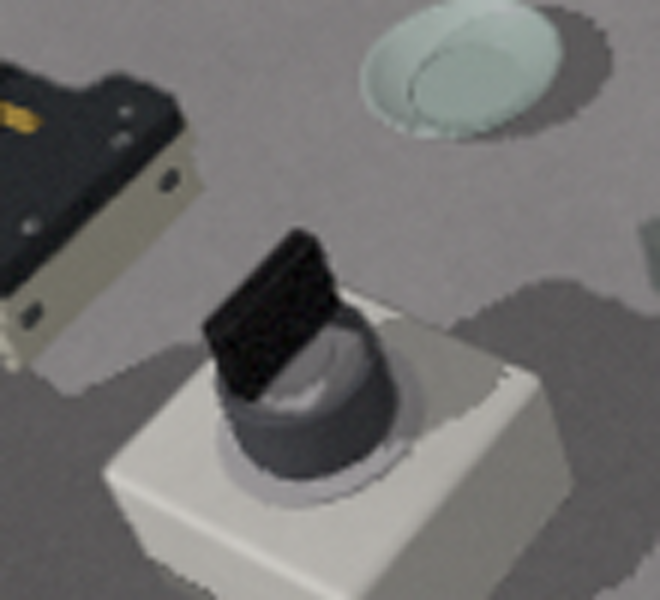

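Run:
```python
from jo import *
W=cap("wrist")
im,o=crop(W,190,350,0,148,5);cv2.imwrite("pics/z9.png",im)
```

```text
(no output)
```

View pics/z9.png

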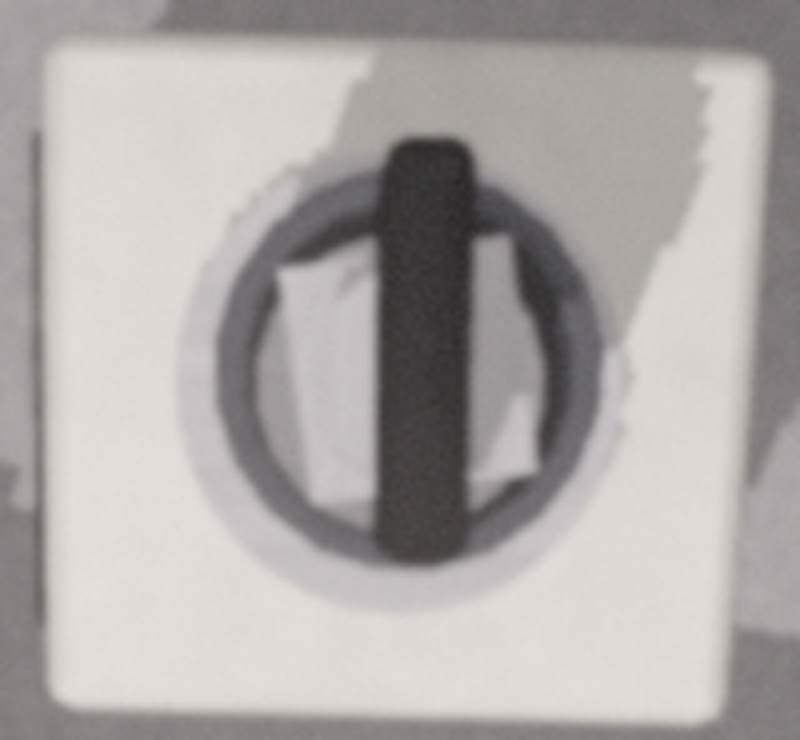

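Run:
```python
from jo import *
W=cap("wrist")
f=lambda p:(p[0]/5+190-.4,p[1]/5-.4)
for ps,z in (([(280,268),(513,233),(540,470),(313,503)],.119),([(45,40),(770,55),(725,722),(50,708)],.08),([(390,140),(470,140),(466,560),(376,560)],.167)):
  q=np.array([back(W,f(p),z)[:2] for p in ps]);e=np.diff(np.vstack([q,q[:1]]),axis=0)
  print(q.mean(0),np.linalg.norm(e,axis=1),np.degrees(np.arctan2(e[:,1],e[:,0])))
  print([np.abs(back(W,(f(ps[0])[0],f(ps[0])[1]),z)[2])])
```

```text
[ 0.46556175 -0.40241274] [0.03647025 0.03612765 0.03655024 0.03606104] [  17.45307614  -72.65526517 -162.65172171  107.21753859]
[np.float64(0.119)]
[ 0.46532636 -0.40346809] [0.12601226 0.11689022 0.12729649 0.11629027] [   8.26625673  -81.80479024 -172.00768692   97.56280718]
[np.float64(0.08000000000000002)]
[ 0.46519875 -0.40400739] [0.01011218 0.05234102 0.01196771 0.05233608] [   9.40007477  -80.3997597  -170.75008379   97.56862146]
[np.float64(0.167)]
```

Run:
```python
from jo import *
S=cap("scene");T=cap("top")
for c,w,n in ((S,(70,180,200,300),"s21"),(T,(350,430,190,270),"t21")):
    im,o=crop(c,*w,6)
    for dz,col in ((0,(0,255,0)),(.006,(0,0,255))):
        drawbox(im,c,box(.4652,-.4035,np.radians(-81.5),.054,.012,.125+dz,.167+dz),col,6,o)
    cv2.imwrite(f"pics/{n}.png",im)
a,_=crop(S,130,400,60,330,2.2);cv2.imwrite("pics/s22.png",a)
cv2.imwrite("pics/t22.png",cv2.resize(T["pixels"][80:300,80:420],None,fx=2.3,fy=2.3))
print(status.sense()["time_s"])
```

```text
47.1
```

View pics/s21.png

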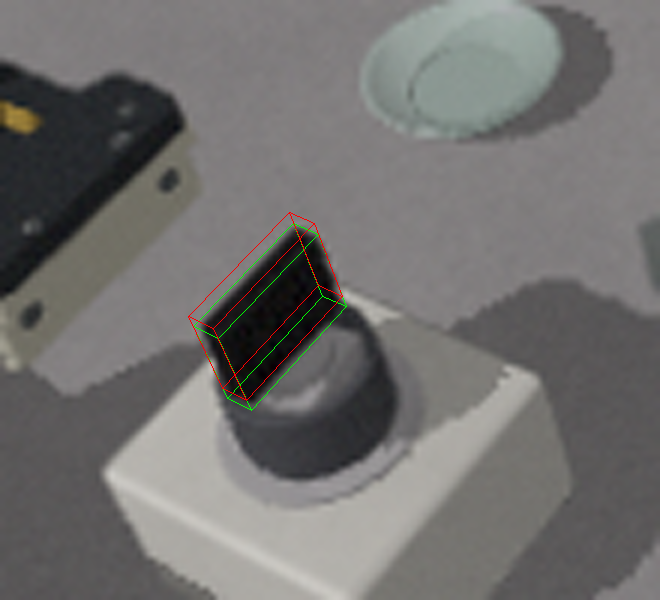

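View pics/s22.png

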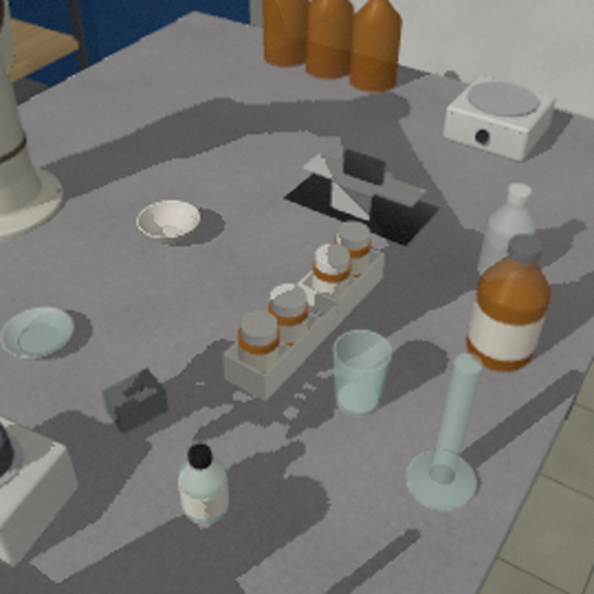

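View pics/t22.png

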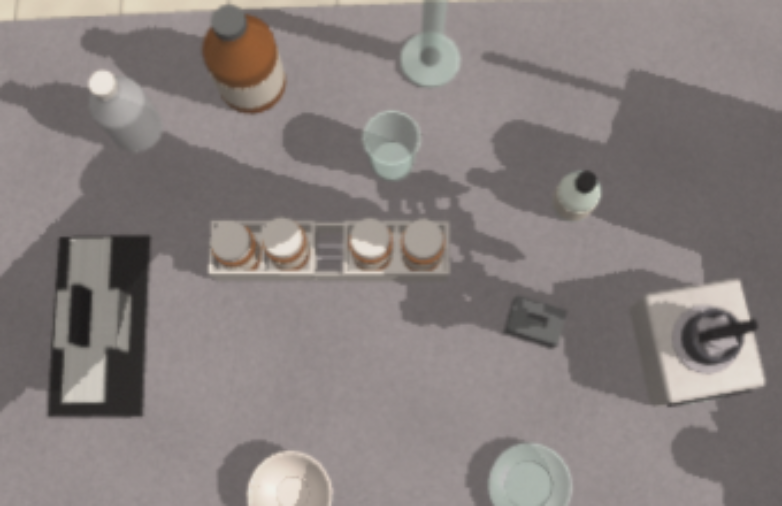

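Run:
```python
from jo import *
S=cap("scene");T=cap("top")
J=[(.5999,.1495),(.6012,.0882),(.5966,-.0138),(.5936,-.0753)]
for c,w,k,n in ((S,(225,325,140,240),6,"s23"),(T,(85,285,160,270),4,"t23")):
    im,o=crop(c,*w,k)
    for x,y in J: drawcirc(im,c,x,y,.094,.0235,(255,0,0),k,o);drawcirc(im,c,x,y,.076,.026,(0,255,0),k,o)
    drawbox(im,c,box(.518,.3305,np.radians(89.3),.05,.20,.047,.052),(0,0,255),k,o);drawbox(im,c,box(.517,.3285,np.radians(89.3),.12,.23,.003,.003),(0,255,0),k,o)
    cv2.imwrite(f"pics/{n}.png",im)
```

```text
(no output)
```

View pics/s23.png

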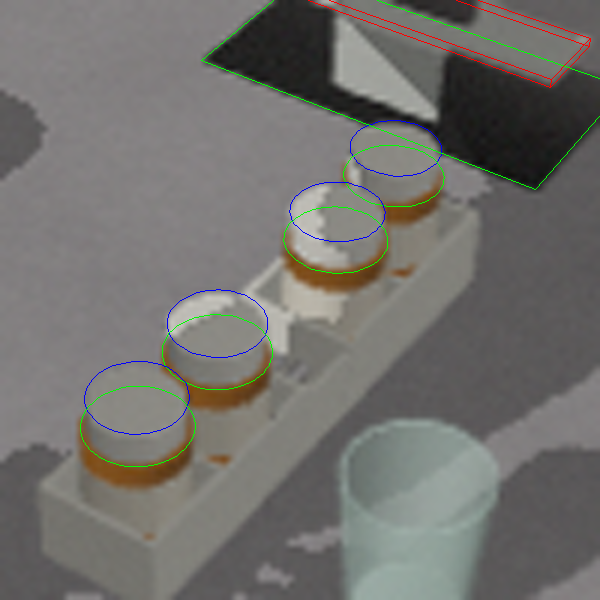

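View pics/t23.png

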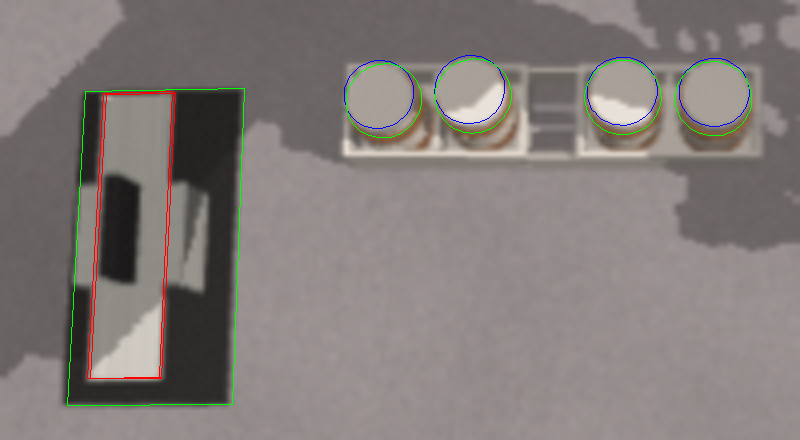

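Run:
```python
from h import *
print(order.hand_in()); print(status.sense()["time_s"])
```

```text
the job is handed in; nothing more can be done
None
the job is handed in; nothing more can be done
```

The job is done and handed in at about 47 s, well under the 192 s limit; no verdict came back.

- **Guard:** I pulled it off the rack against its catch and stood it on its skirts on the mat, lengthwise. In the last pictures it is within about 2–3 mm of the mat's centre and in line with it to about 1°.
- **Jars:** All four are upright in the rack, one to a pocket. The last pictures match the home height. I felt the last two meet the pocket floor. The first rubbed a side wall with about 8 N on the way in, because my rack estimate was about 3 mm off in x; I corrected that before the other three.
- **Key:** It is fully home, with the bow at the height it has when the collar rests on the knob. I turned it clockwise until the torque built up with the knob no longer moving, at about 80.7° from the off position against a nominal 80.2°. I then eased the twist off and let go. Because of the slot's play, the key stands about 9° further round than the slot.
- **Bystanders:** The beaker and the dropper bottle stand where they were. The gripper is open and clear of everything.

The cameras disagreed on the mat's centre: 0.3305 m (top), 0.326 m (scene) and 0.333 m (wrist) along y. I placed the guard at 0.3305 m. No final check failed.

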